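Set the pointer and hold the covered rotor heavy side down

ROBOT

A 6-joint arm with a two-finger parallel gripper is mounted at the origin on the work surface. World frame = base frame: x ahead of the robot, y to its left, z up, the work surface at z = 0. Lengths are in m, angles in rad, forces in N, time in s.
With the tool pointing down it reaches from about 0.225 to 0.875 m from the base axis. Payload 3.4 kg.
Tool frame: the origin (TCP) lies on the centre line of the jaws, within the pads' length; the fingertips stand 17 mm ahead of it and the grasp point (between the pads) lies 2 mm behind it (bot.tcp_to_tips is the distance from the TCP to the fingertips, in m); z points along the fingers, y is the direction in which the jaws open and shut (so a half turn about z gives the same grasp; the last joint's range is limited). The gripper opens to 85 mm and grips with 20 to 120 N. Pads are 22 mm wide; open, the fingers measure 114 mm over their backs; the gripper's body (76 mm by 85 mm) begins 54 mm behind the grasp point. The pads swing forward as they close: fully open they stand 13 mm farther back than shut.
Start: joints at [-1.436, 0.276, 1.505, -0, 1.361, -0.121], TCP at [0.145, -0.556, 0.248] pointing down, gripper open.
Joint ranges: [-2.89, 2.89], [-0.75, 2.08], [0.22, 2.7], [-1.18, 4.32], [0.11, 2.71], [-2.7, 2.7]. Speed limits (rad/s): [2.57, 2.57, 3.14, 3.14, 3.14, 3.14].

INTERFACE

Orientations are given as a rotation vector (axis times angle).
In Python, from workcell import bot gives the robot as it stands.
- The arm moves only by the tool play_rows, never from a script. Its argument "steps" is a list that holds one entry, the list of rows, each a list of 7 numbers: the turn, a rotation vector about the world's x, y, z in rad, then the shift along the world's x, y, z in units of 40 mm (1.0 is 40 mm), then the opening, from -1 (shut) to 1 (fully open). A call has 1 to 20 rows; each row shifts and turns the commanded pose from where the row before left it; what a row does not reach is not made up. A row lasts 1/12 s, in which the tool goes at most 41.7 mm and 7.16 degrees, less where a joint would pass 70% of its speed; a pose out of reach is approached as far as the arm can. A call is refused whole if a number of a shift passes 1 or a number of a turn 0.125, either way. A call with a gripper value outside its range is refused whole. The fingers move at their own pace and stop on an object; "newtons" is the grip in N (left out, the last holds). Time passes only in rows, so rows that do not move let the fingers close. It gives the time, the measured TCP pose, the force and the opening at its end, in the units of the state.
- bot.state(): the state, without advancing time (a new reading comes with each control period).
- bot.capture(name): name is "side" or "top" or "wrist"; returns the picture (384x512x3 uint8, red, green, blue); there is no depth.
- bot.get_calibration(name): a dict with "fx", "fy", "cx", "cy" (pixels), "k1" (the pictures are not rectified: a ray, as slopes to the right and down, at radius r is drawn at 1 + k1 r^2 times it, then the intrinsics apply), "view" (4x4, takes a point from world to camera coordinates); the wrist camera has in their place "tool_from_camera" (4x4, takes a point from camera to tool coordinates, whose origin is the TCP and whose axes are the flange's). Camera axes: x right, y up, looking along -z (the intrinsics and any distortion apply to the point x, -y, -z); pixel columns grow to the right and rows downward; lengths in m; the calibration is good to about 2 mm. A picture is of the moment at which its call begins: read the wrist's pose just before it. get_calibration takes no time and is no camera call.
- bot.job_done(): hands the job in, once; it reports no verdict.
Trained networks look in the newest picture that a camera, given by its name, has taken for a name from the list of things; names that differ only in an ending like _2 or _b are one class to them, and where a whole thing is asked for, a point or a joint stands for the part that bears it (a point fixed in the world has none). Each returns a list of dicts, best first, with "conf" (0 to 1); they miss things now and then, are a little off and sometimes report something else, mostly with a low value. They report only what shows in the picture. A call takes as long as a camera call. They do not tell look-alikes from the thing itself.
- bot.spot_in(target, camera): "point" ([x, y, z] in m, in the coordinates of the camera as it stood for that picture, good to about 4 mm: the middle of the surface that is visible of it).
- bot.silhouettes(target, camera): "mask" (384x512 bool, what is visible of it).
The state is a dict: "time": time; "joint_positions": joint angles; "dq": joint speeds; "joint_torque": joint torques, N m; "eef_pos": TCP position; "orientation": TCP orientation; "wrist_force": force on the tool from outside, world axes, zero at the start; "moment": the same for the moment, N m; "width": finger opening in m.
Only numpy, scipy, OpenCV 4.12 (cv2) and the standard library are available. Lean on these libraries where they do the work, as an engineer would, in place of code of your own. Each camera call takes 0.05 s, during which the arm holds its last target.

TASK

First take the flat pointer blade out of the grey parking block and slide it edgewise into the slotted white block on the balancing stand, fully home with its tongue pointing at the rotor, and let go of it. Then crank the covered rotor round by its handle, at least half a turn away from how you found it, to feel where its hidden heavy side is, and bring the heavy side straight down. Finish while still gripping the crank handle, holding the rotor still in that position for marking, and leave the other things on the bench alone.

Things in the scene. Friction and masses are not known exactly. Their poses are not given: they have to be found in the camera images.
- stand: Fixed aluminium balancing stand: base plate 100 x 290 x 12 mm, from y = -75 to +215 mm. Origin on its underside, below the rotor's middle; z up. x runs along the rotor's axle, y from the rotor towards the white slotted block. The axle lies level between two bearing posts (10 mm thick, 30 mm wide, at x = -24 and +24 mm, rounded tops at z = 145 mm), the crank on its +x end.
- axle (a point): Centre of the covered rotor, on its axle, 130 mm above the bench. The rotor is a closed steel disc, radius 60 mm, 24 mm thick along the stand's x, plain all round. Its seals drag with a steady 0.32 N m either way, so it stays where it is left. A hidden weight fixed inside pulls it with 0.18 to 0.27 N m when level with the axle, none when straight above or below; its place is different every time.
- rotor (a joint): Turning angle of rotor and crank about the stand's x axis: 0 with the crank handle straight above the axle; growing values carry it from there towards the stand's -y. It turns endlessly. It says nothing of the heavy side. Turning it by the handle, the hand feels drag and weight together as 1 to 13 N along the handle's circle; turning both ways tells them apart. The crank itself weighs almost nothing.
- crank (a point): Middle of the crank handle: a black sleeve 16 mm across, 66 mm long, lying along the stand's x axis, that spins freely on its pin, so a grip need not turn with the crank. It circles 45 mm from the axle, 95 mm along the stand's +x from the rotor's middle; its lowest point is 77 mm above the bench. The crank arm (6 mm thick, 18 mm wide) is centred 56 mm nearer to the rotor; grip the middle or farther out to keep clear of it.
- slot (a point): Centre of the slot's mouth, on top of the white slotted block (50 x 76 mm, top 44 mm above the bench) on the stand, 170 mm along the stand's +y from the rotor. The slot is 7 mm wide along the stand's x, 48 mm long along the stand's y, and 26 mm deep to its floor, with a 2 mm chamfered mouth.
- pointer: Loose flat pointer blade, 120 g, standing in the parking block. Origin mid lower edge, z up. Steel, 4 mm thick (x), 44 mm wide (y), 61 mm high; on top a black grip block 12 mm thick (x), 40 mm wide, z = 60 to 90 mm. A tongue (z = 44 to 58 mm) juts out on the -y side to y = -49 mm. Home in the stand's slot, its origin is 18 mm above the bench, its axes along the stand's, tongue towards the rotor.
- pointer_tip (a point): End of the pointer's tongue.
- rack: Grey parking block, fixed on the bench, 70 x 90 x 32 mm, origin under its centre; its slot, 9 x 50 mm and 26 mm deep, holds the pointer blade at the start. Its x and y axes match those of the pointer standing in it.
- bin: Bystander: open yellow bin, 160 x 100 x 65 mm.
- tub: Bystander: white tub with a lid, 80 mm across, 75 mm high.
- driver: Bystander: screwdriver lying on the bench, 200 mm long.
- bearing: Bystander: steel ring, 48 mm across, 14 mm high, lying flat.
Not all that is in view belongs to the job. Leave any blue look-alike of the pointer alone.

How it is judged:
By the outcome, as a careful person would: the job done as asked, in the order asked, and still so for the second after the job is handed in, while the arm keeps its last pose, push and grip.
It also fails if it takes over 72 s, if anything falls off the work surface, if the arm or the gripper's body presses on something with over 40 N, if the wrist force passes 120 N, or if a joint passes its speed limit or range.

## Working session

There is one attempt and no reset: what is moved stays moved. The work goes in short steps, Python scripts to look and compute and a tool call to move; the robot and the scene stay as the last step left them, time stands still between calls to the robot, and variables do not carry over. Pictures are saved under pics/ and viewed, and the job is handed in when it is done.

Besides the shell and the picture viewer there is one more tool, called after "Emit:" as name([rows], argument=value, ...), one row to a line, values as JSON. play_rows: Moves the arm, as the interface text tells. Its arguments: {"type":"object","properties":{"steps":{"type":"array","items":{"type":"array","items":{"type":"array","items":{"type":"number"}}}},"newtons":{"type":"number"}},"required":["steps"]}

```bash
ls; mkdir -p pics; python3 - <<'E'
from workcell import bot
import cv2,json
print(bot.state())
for n in ["side","top","wrist"]:
    im=bot.capture(n); cv2.imwrite(f"pics/{n}0.png",im[:,:,::-1]); print(n,bot.get_calibration(n))
E
```

```text
pics
{'time': 0.0, 'joint_positions': array([-1.43601542e+00,  2.76569520e-01,  1.50614916e+00, -8.16822983e-06,
        1.36069663e+00, -1.21012340e-01]), 'dq': array([-0.00014826,  0.00045585, -0.00070078, -0.00032271, -0.00115618,
        0.00073414]), 'joint_torque': array([ 1.16350442e-03, -4.16764462e+01, -2.45805699e+01, -1.41370248e-05,
        1.09811506e-02, -2.60997538e-06]), 'eef_pos': array([ 0.14539894, -0.55578834,  0.24744783]), 'orientation': array([-3.11412527e+00, -4.00474784e-01,  3.22367856e-05]), 'wrist_force': array([ 0.28702726,  1.2927886 , -0.01832341]), 'moment': array([-0.01128625, -0.04131688, -0.04315449]), 'width': 0.08532388740244992}
side {'fx': 486.93385422829067, 'fy': 486.93385422829067, 'cx': 256.3333602135212, 'cy': 199.3019626644235, 'k1': 0.0670102001197495, 'view': array([[-0.78038048,  0.62525894,  0.0075872 ,  0.4161311 ],
       [-0.35642603, -0.45475636,  0.8161845 ,  0.08566068],
       [ 0.51377698,  0.63423018,  0.57774155, -2.02303336],
       [ 0.        ,  0.        ,  0.        ,  1.        ]])}
top {'fx': 419.5350528152552, 'fy': 4
[... 151 characters left out ...]
,  0.01597844],
       [ 0.99811102,  0.02498855,  0.05612447, -0.51805689],
       [-0.05604245, -0.00397135,  0.99842049, -1.41981447],
       [ 0.        ,  0.        ,  0.        ,  1.        ]])}
wrist {'fx': 307.12416696086694, 'fy': 307.12416696086694, 'cx': 256.7851154843922, 'cy': 192.83522126518903, 'k1': -0.08226563190285485, 'tool_from_camera': array([[ 5.59935152e-04,  9.60120729e-01,  2.79585179e-01,
         7.04339459e-02],
       [ 9.99999843e-01, -5.42157822e-04, -1.40916271e-04,
        -6.01789361e-04],
       [ 1.62826593e-05,  2.79585214e-01, -9.60120882e-01,
        -1.25310137e-01],
       [ 0.00000000e+00,  0.00000000e+00,  0.00000000e+00,
         1.00000000e+00]])}
```

View pics/side0.png

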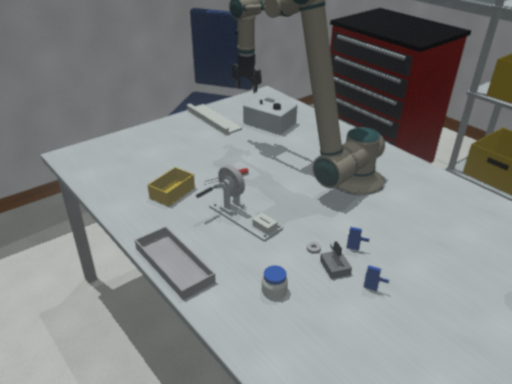

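View pics/top0.png

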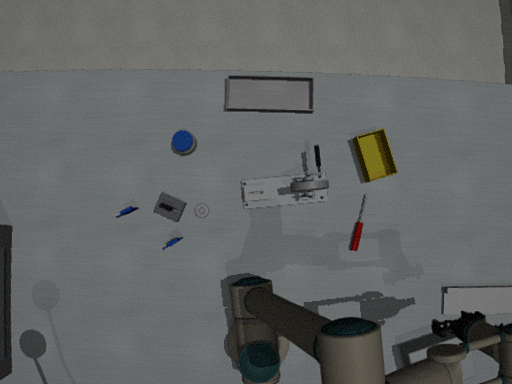

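View pics/wrist0.png

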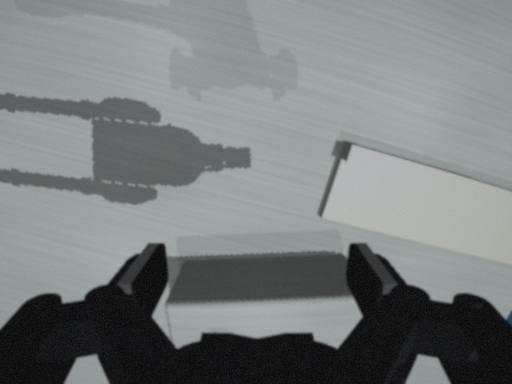

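```bash
cat > h.py <<'E'
from workcell import bot
import numpy as np, cv2
from scipy.spatial.transform import Rotation as R
def cam(name,st=None):
    c=bot.get_calibration(name)
    if 'view' in c: V=np.array(c['view'])
    else:
        T=np.eye(4);T[:3,:3]=R.from_rotvec(st['orientation']).as_matrix();T[:3,3]=st['eef_pos']
        V=np.linalg.inv(T@np.array(c['tool_from_camera']))
    return c,V
def proj(P,c,V):
    P=np.atleast_2d(P);p=P@V[:3,:3].T+V[:3,3]
    u=p[:,0]/-p[:,2];v=-p[:,1]/-p[:,2];s=1+c['k1']*(u*u+v*v)
    return np.c_[c['cx']+c['fx']*u*s,c['cy']+c['fy']*v*s]
def ray(px,c,V):
    px=np.atleast_2d(px).astype(float);d=(px-[c['cx'],c['cy']])/[c['fx'],c['fy']]
    u=d.copy()
    for _ in range(30): u=d/(1+c['k1']*(u**2).sum(1,keepdims=True))
    r=np.c_[u[:,0],-u[:,1],-np.ones(len(u))]@V[:3,:3]
    return -V[:3,:3].T@V[:3,3],r
def onz(px,z,c,V):
    o,r=ray(px,c,V);return o+r*((z-o[2])/r[:,2])[:,None]
def w(p,V): return V[:3,:3].T@(np.array(p)-V[:3,3])
def save(name,im,crop=None,k=1):
    if crop: x0,y0,x1,y1=crop; im=im[y0:y1,x0:x1]
    cv2.imwrite('pics/'+name,cv2.resize(im[:,:,::-1],None,fx=k,fy=k,interpolation=cv2.INTER_CUBIC))
E
python3 - <<'E'
from h import *
for n in ["top","side"]:
    im=bot.capture(n);c,V=cam(n)
    for t in ["stand","axle","crank","slot","pointer","pointer_tip","rack","bin","tub","driver","bearing"]:
        for d in bot.spot_in(t,n)[:4]: print(n,t,round(d['conf'],2),w(d['point'],V).round(3),proj(w(d['point'],V),c,V).round()[0])
    save(n+'1.png',im,(140,120,400,270) if n=='top' else (140,140,400,300),3)
print(bot.state()['time'])
E
```

```text
top stand 0.77 [ 0.522 -0.084  0.014] [287. 190.]
top stand 0.26 [0.453 0.306 0.096] [168. 207.]
top axle 0.71 [ 0.525 -0.083  0.014] [286. 189.]
top axle 0.39 [ 0.65 -0.39  0.  ] [374. 157.]
top crank 0.88 [ 0.534 -0.157  0.159] [314. 184.]
top slot 0.6 [ 0.521 -0.084  0.011] [287. 191.]
top slot 0.35 [0.673 0.26  0.077] [185. 141.]
top pointer 0.67 [0.438 0.446 0.084] [127. 211.]
top pointer 0.62 [0.455 0.307 0.096] [167. 207.]
top pointer 0.57 [ 0.652 -0.39   0.002] [374. 156.]
top pointer_tip 0.6 [0.442 0.443 0.081] [128. 209.]
top pointer_tip 0.52 [0.446 0.309 0.093] [167. 209.]
top pointer_tip 0.43 [0.34  0.286 0.09 ] [173. 242.]
top rack 0.63 [0.458 0.309 0.03 ] [171. 206.]
top bin 0.56 [ 0.649 -0.391  0.001] [374. 157.]
top tub 0.91 [0.673 0.262 0.076] [185. 141.]
top driver 0.5 [ 0.378 -0.324  0.023] [356. 234.]
side stand 0.86 [ 0.54  -0.107  0.028] [237. 209.]
side axle 0.6 [0.454 0.205 0.01 ] [312. 247.]
side crank 0.62 [ 0.543 -0.135  0.139] [231. 181.]
side slot 0.96 [ 0.544 -0.105  0.034] [236. 208.]
side pointer 0.97 [0.446 0.451 0.051] [372. 278.]
side pointer 0.79 [0.346 0.293 0.05 ] [355. 238.]
side pointer 0.69 [0.458 0.315 0.063] [337. 252.]
side pointer_tip 0.89 [0.444 0.448 0.05 ] [372. 277.]
side pointer_tip 0.86 [0.346 0.292 0.048] [355. 239.]
side pointer_tip 0.7 [0.464 0.316 0.076] [336. 250.]
side rack 0.84 [0.472 0.331 0.029] [336. 265.]
side bin 0.95 [ 0.658 -0.379  0.037] [171. 186.]
side tub 0.76 [0.698 0.291 0.057] [274. 283.]
side bearing 0.49 [0.457 0.205 0.012] [312. 247.]
1.35
```

View pics/top1.png

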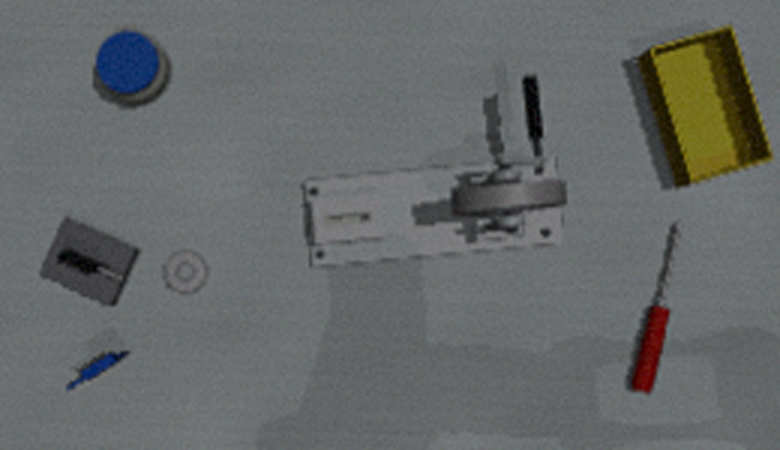

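View pics/side1.png

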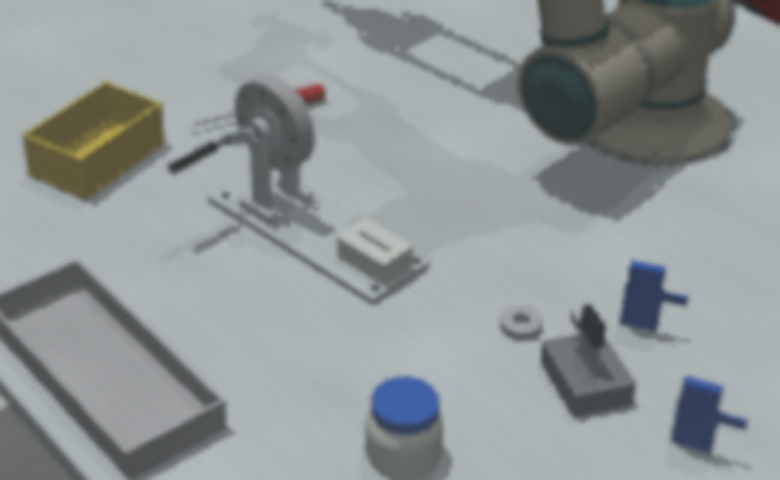

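Emit:
play_rows([
  [[0,0,0.123,0.36,0.95,0.03,1],[0,0,0.123,0.36,0.95,0.03,1],[0,0,0.123,0.36,0.95,0.03,1],[0,0,0.123,0.36,0.95,0.03,1],[0,0,0.123,0.36,0.95,0.03,1],[0,0,0.123,0.36,0.95,0.03,1],[0,0,0.123,0.36,0.95,0.03,1],[0,0,0.123,0.36,0.95,0.03,1],[0,0,0,0.36,0.95,0.03,1],[0,0,0,0.36,0.95,0.03,1],[0,0,0,0.36,0.95,0.03,1],[0,0,0,0.36,0.95,0.03,1],[0,0,0,0.36,0.95,0.03,1],[0,0,0,0.36,0.95,0.03,1],[0,0,0,0.36,0.95,0.03,1],[0,0,0,0.36,0.95,0.03,1],[0,0,0,0.36,0.95,0.03,1],[0,0,0,0.36,0.95,0.03,1],[0,0,0,0,0.5,0,1],[0,0,0,0,0,0,1]],
])

```text
time: 3.02
eef_pos: [0.4052, 0.1515, 0.2699]
orientation: [-2.551, -1.831, -0.002]
wrist_force: [-0.7, -0.3, -0.8]
width: 0.0855
```

Emit:
play_rows([
  [[0,0,0,0.35,0.93,-0.1,1],[0,0,0,0.35,0.93,-0.1,1],[0,0,0,0.35,0.93,-0.1,1],[0,0,0,0.35,0.93,-0.1,1],[0,0,0,0,0,0,1],[0,0,0,0,0,0,1]],
])

```text
time: 3.52
eef_pos: [0.4609, 0.2969, 0.2529]
orientation: [2.555, 1.827, -0.003]
wrist_force: [-0.2, -0.7, -0.6]
width: 0.0854
```

```bash
python3 - <<'E'
from h import *
st=bot.state();im=bot.capture('wrist');c,V=cam('wrist',st);print(st['eef_pos'],st['orientation'],st['time'])
np.save('st2.npy',np.r_[st['eef_pos'],st['orientation']])
for t in ["pointer","pointer_tip","rack"]:
    for d in bot.spot_in(t,'wrist')[:4]: print(t,round(d['conf'],2),w(d['point'],V).round(4),proj(w(d['point'],V),c,V).round()[0])
save('wrist2.png',im,None,1.5)
E
```

```text
[0.46089279 0.29687599 0.25293545] [ 2.55482993  1.8274982  -0.00341914] 3.5167
pointer 0.75 [0.4555 0.3149 0.0954] [246. 165.]
pointer 0.58 [0.3428 0.2894 0.0573] [160. 212.]
pointer 0.57 [0.4442 0.4449 0.0896] [185.  29.]
pointer_tip 0.91 [0.347  0.293  0.0585] [162. 208.]
pointer_tip 0.69 [0.4416 0.4496 0.0902] [180.  25.]
pointer_tip 0.6 [0.4948 0.0555 0.0133] [334. 315.]
rack 0.88 [0.4564 0.3187 0.0305] [248. 151.]
```

View pics/wrist2.png

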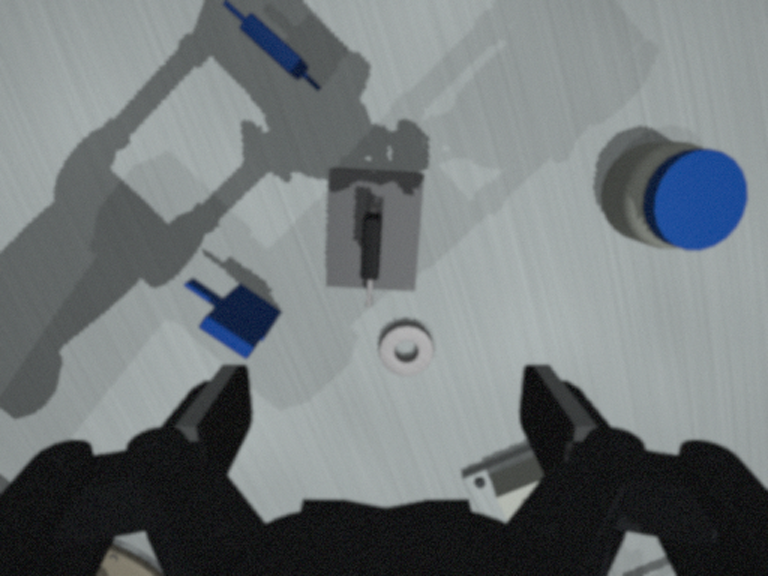

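```bash
cat > fit.py <<'E'
from h import *
from scipy.optimize import minimize
from scipy.spatial import ConvexHull
def box(x0,x1,y0,y1,z0,z1): return np.array([[x,y,z] for x in(x0,x1) for y in(y0,y1) for z in(z0,z1)])
def place(P,p):
    c,s=np.cos(p[2]),np.sin(p[2]);return P@np.array([[c,-s,0],[s,c,0],[0,0,1]]).T+[p[0],p[1],0]
def render(boxes,p,c,V,S=4):
    m=np.zeros((384*1,512*1),np.float32)
    big=np.zeros((384*S,512*S),np.uint8)
    for b in boxes:
        q=proj(place(b,p),c,V);h=cv2.convexHull(((q+.5)*S*16).astype(np.int32).reshape(-1,1,2))
        cv2.fillConvexPoly(big,h,255,shift=4)
    return cv2.resize(big,(512,384),interpolation=cv2.INTER_AREA)/255.
def fit(mask,boxes,p0,c,V):
    M=cv2.GaussianBlur(mask.astype(np.float32),(0,0),1)
    f=lambda p:((cv2.GaussianBlur(render(boxes,p,c,V).astype(np.float32),(0,0),1)-M)**2).sum()
    best=None
    for k in range(2):
        r=minimize(f,p0,method='Nelder-Mead',options=dict(initial_simplex=np.array(p0)+np.array([[0,0,0],[.006,0,0],[0,.006,0],[0,0,.08]]),xatol=1e-5,fatol=1e-3));p0=r.x
    return r.x,r.fun,f
def outline(im,boxes,p,c,V,k=1.5,col=(255,0,0)):
    o=cv2.resize(im,None,fx=k,fy=k,interpolation=cv2.INTER_CUBIC)
    for b in boxes:
        q=(proj(place(b,p),c,V)+.5)*k-.5
        for i in range(8):
            for j in (1,2,4):
                if not i&j: cv2.line(o,*[tuple(int(v) for v in q[t].round()) for t in(i,i|j)],col,1)
    return o
E
python3 - <<'E'
from fit import *
import pickle
a=np.load('st2.npy');st=dict(eef_pos=a[:3],orientation=a[3:]);c,V=cam('wrist',st)
mk={t:[d['mask'] for d in bot.silhouettes(t,'wrist')] for t in('rack','pointer')}
im=bot.capture('wrist')
pickle.dump(mk,open('mk.pkl','wb'))
for t in mk: print(t,[ (m.sum(),np.argwhere(m).mean(0).round()[::-1]) for m in mk[t]])
pm=[m for m in mk['pointer'] if abs(np.argwhere(m).mean(0)-[165,246]).max()<15][0]
rm=mk['rack'][0]
ptr=[box(-.002,.002,-.022,.022,.038,.067),box(-.006,.006,-.020,.020,.066,.096),box(-.002,.002,-.049,-.022,.050,.064)]
rk=[box(-.035,.035,-.045,.045,0,.032)]
p,e,_=fit(pm,ptr,[.456,.315,-.33],c,V);print('ptr',p,e)
r,e,_=fit(rm|pm,rk+ptr,[.456,.315,-.33],c,V);print('rack',r,e)
o=outline(im,ptr,p,c,V,3);o=outline(o,rk,r,dict(c,fx=c['fx']*3,fy=c['fy']*3,cx=c['cx']*3+1,cy=c['cy']*3+1),V,1,(0,255,0))
cv2.imwrite('pics/w2fit.png',o[280:720,500:1000,::-1])
mm=np.zeros((384,512,3),np.uint8);mm[rm]=[0,200,0];mm[pm]+=np.array([0,0,200],np.uint8)
cv2.imwrite('pics/w2mask.png',mm[90:220,180:320][:, :, ::1].repeat(4,0).repeat(4,1))
E
```

```text
rack [(np.int64(4467), array([249., 150.]))]
pointer [(np.int64(1826), array([157., 211.])), (np.int64(921), array([182.,  30.])), (np.int64(724), array([247., 167.])), (np.int64(1685), array([336., 321.]))]
ptr [ 0.45586024  0.31519063 -0.39080517] 13.125632286071777
rack [ 0.45576654  0.31561901 -0.39524683] 33.591835021972656
```

View pics/w2fit.png

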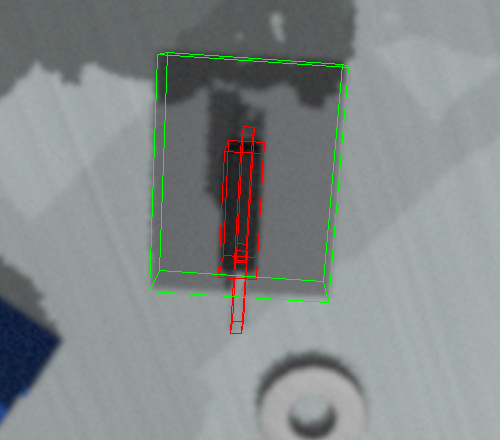

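View pics/w2mask.png

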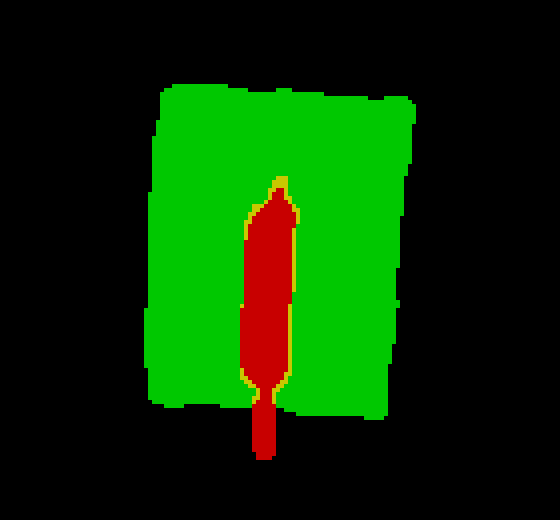

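Emit:
play_rows([
  [[0,0,-0.032,-0.063,0.229,-0.8,1],[0,0,-0.032,-0.063,0.229,-0.8,1],[0,0,0,0,0,-0.8,1],[0,0,0,0,0,0,1],[0,0,0,0,0,0,1],[0,0,0,0,0,0,1]],
])

```text
time: 4.37
eef_pos: [0.4568, 0.3149, 0.1597]
orientation: [2.614, 1.742, 0.004]
wrist_force: [0.3, 0.4, 0.3]
width: 0.0856
```

```bash
python3 - <<'E'
from fit import *
st=bot.state();im=bot.capture('wrist');c,V=cam('wrist',st);print(st['eef_pos'],st['orientation'],st['time'])
ms=bot.silhouettes('pointer','wrist')
for d in ms: print(d['conf'],d['mask'].sum(),np.argwhere(d['mask']).mean(0)[::-1])
rm=bot.silhouettes('rack','wrist')[0]['mask']
ptr=[box(-.002,.002,-.022,.022,.038,.067),box(-.006,.006,-.020,.020,.066,.096),box(-.002,.002,-.049,-.022,.050,.064)]
rk=[box(-.035,.035,-.045,.045,0,.032)]
q=proj([.4558,.3152,.08],c,V)[0]
d=min(ms,key=lambda d:np.abs(np.argwhere(d['mask']).mean(0)[::-1]-q).max())
p,e,_=fit(d['mask'],ptr,[.456,.315,-.39],c,V);print('ptr',p,e)
r,e,_=fit(rm|d['mask'],rk+ptr,[.456,.315,-.39],c,V);print('rack',r,e)
o=outline(im,ptr,p,c,V,1.5);o=outline(o,rk,r,dict(c,fx=c['fx']*1.5,fy=c['fy']*1.5,cx=c['cx']*1.5,cy=c['cy']*1.5),V,1,(0,255,0))
save('w3fit.png',o)
y=2*np.arctan2(st['orientation'][1],st['orientation'][0]);print('yaw',y)
E
```

```text
[0.45676643 0.31488805 0.15965885] [2.61411898 1.74150739 0.00422332] 4.3667
0.9 855 [138.2994152  255.21988304]
0.8 1722 [153.09117305  32.21893148]
0.56 1312 [256.38643293 211.18445122]
ptr [ 0.45594332  0.31548341 -0.38860662] 50.2414436340332
rack [ 0.45586396  0.31525517 -0.38151473] 83.97794342041016
yaw 1.1753490199418182
```

View pics/w3fit.png

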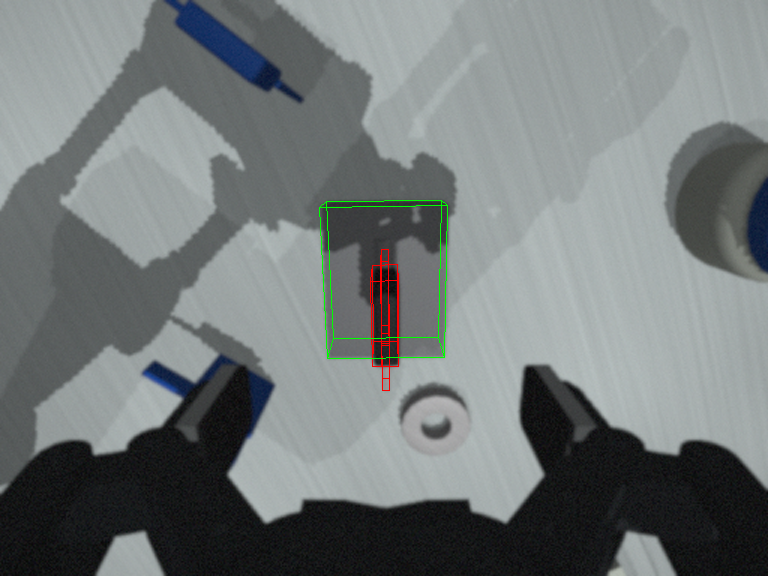

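Emit:
play_rows([
  [[0,0,0.006,-0.02,0.014,-0.6,0.3],[0,0,0,0,0,-0.6,0.3],[0,0,0,0,0,-0.5,0.3],[0,0,0,0,0,-0.217,0.3],[0,0,0,0,0,0,0.3],[0,0,0,0,0,0,0.3]],
])

```text
time: 5.02
eef_pos: [0.4556, 0.3157, 0.0822]
orientation: [2.609, 1.75, 0.002]
wrist_force: [-1.1, 0.5, 0.1]
width: 0.0555
```

```bash
python3 - <<'E'
from h import *
st=bot.state();print(st)
save('w4.png',bot.capture('wrist'),None,1.5)
E
```

```text
{'time': 5.0167, 'joint_positions': array([ 4.80453819e-01,  3.87906637e-01,  1.79064897e+00, -9.52503357e-05,
        9.61535400e-01,  8.69588067e-01]), 'dq': array([ 1.51813179e-04, -1.42902981e-02, -1.70446243e-02,  7.56442420e-05,
       -9.36268903e-04,  5.89911874e-04]), 'joint_torque': array([-8.77120416e-03, -4.18447781e+01, -1.84505725e+01, -1.84005519e-03,
        4.93034336e-02, -2.44467210e-04]), 'eef_pos': array([0.45558923, 0.31567715, 0.08217087]), 'orientation': array([2.60877345e+00, 1.74996364e+00, 2.33072078e-03]), 'wrist_force': array([-1.13564626,  0.49939919,  0.10058845]), 'moment': array([-0.00970623, -0.02838476, -0.00865012]), 'width': 0.05546801846808015}
```

View pics/w4.png

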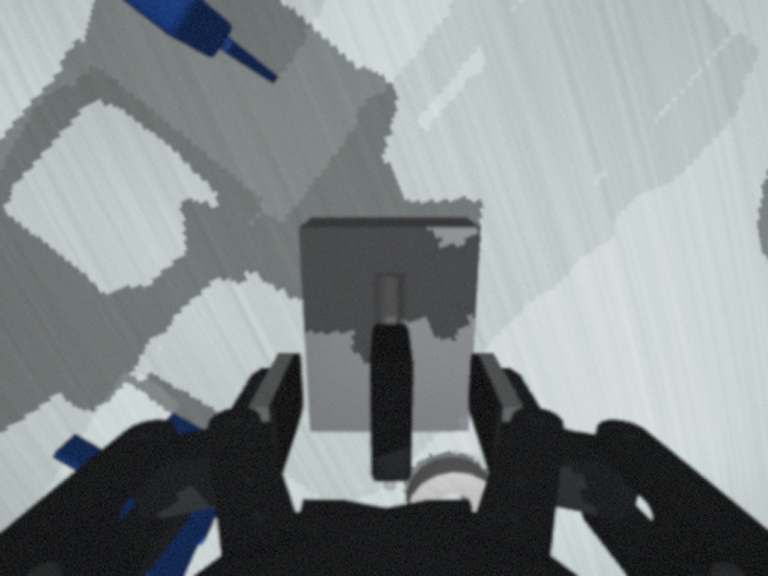

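Fingers straddle the black grip block centrally (x≈390 of 768, between pads at 295 and 480). Close, then lift.

Emit:
play_rows([
  [[0,0,0,0,0,0,-1],[0,0,0,0,0,0,-1],[0,0,0,0,0,0,-1],[0,0,0,0,0,0,-1],[0,0,0,0,0,0,-1],[0,0,0,0,0,0,-1],[0,0,0,0,0,0,-1],[0,0,0,0,0,0,-1]],
], newtons=50)

```text
time: 5.73
eef_pos: [0.4558, 0.3157, 0.0822]
orientation: [2.608, 1.75, 0.004]
wrist_force: [0.6, -0.7, 4.8]
width: 0.0115
```

Emit:
play_rows([
  [[0,0,0,0,0,0.3,-1],[0,0,0,0,0,0.6,-1],[0,0,0,0,0,0.8,-1],[0,0,0,0,0,0.8,-1],[0,0,0,0,0,0.5,-1],[0,0,0,0,0,0,-1],[0,0,0,0,0,0,-1]],
])

```text
time: 6.32
eef_pos: [0.4547, 0.3154, 0.2016]
orientation: [-2.609, -1.75, -0.002]
wrist_force: [-0.5, 1.0, -1.8]
width: 0.0109
```

```bash
python3 - <<'E'
from fit import *
st=bot.state();im=bot.capture('wrist');print(st['eef_pos'],st['orientation'],st['wrist_force'],st['moment'])
save('w5.png',im,None,1.5)
im=bot.capture('top');c,V=cam('top')
save('t5.png',im,(220,120,400,270),4)
sm=bot.silhouettes('stand','top')
for d in sm: print(d['conf'],d['mask'].sum(),np.argwhere(d['mask']).mean(0)[::-1])
m=sm[0]['mask'];import pickle;pickle.dump([d['mask'] for d in sm],open('sm.pkl','wb'))
for t in ('axle','crank','slot'):
  for d in bot.silhouettes(t,'top')[:2]: print(t,d['conf'],d['mask'].sum(),np.argwhere(d['mask']).mean(0)[::-1])
o=im.copy();o[m]=o[m]//2+np.array([0,100,0],np.uint8);save('t5m.png',o,(220,120,400,270),4)
E
```

```text
[0.45472884 0.31544527 0.20157497] [-2.60887056e+00 -1.75014312e+00 -1.63100654e-03] [-0.47100716  0.98274098 -1.75795586] [0.0197753  0.01429946 0.01477042]
0.75 244 [357.68852459 229.76229508]
axle 0.82 2537 [286.0772566  188.27355144]
crank 0.74 557 [310.24057451 179.55475763]
slot 0.57 2569 [285.77072791 188.55079798]
slot 0.31 1626 [374.43788438 154.94587946]
```

View pics/w5.png

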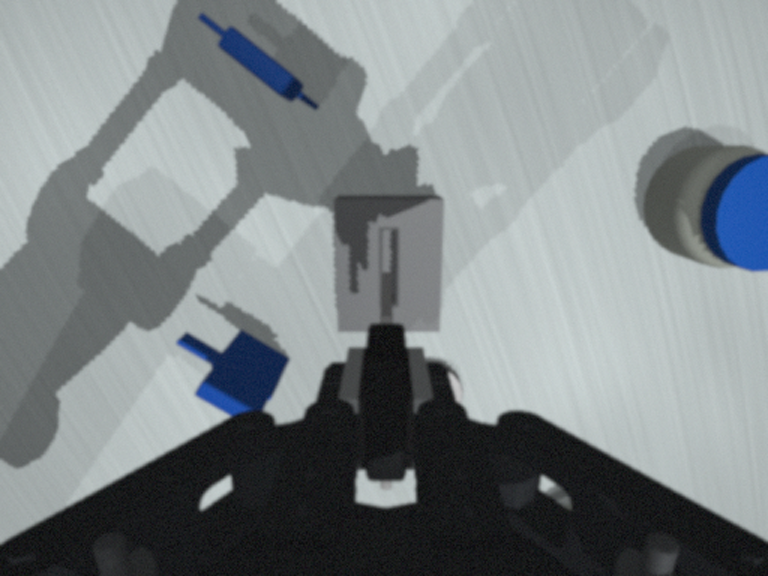

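View pics/t5m.png

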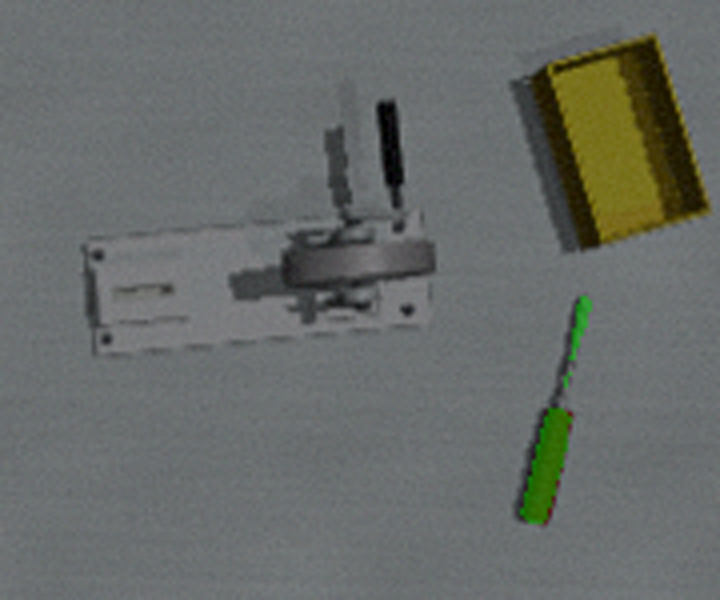

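```bash
cat >> fit.py <<'E'
t=np.linspace(0,2*np.pi,24,endpoint=False)
disc=np.array([[x,.06*np.cos(a),.13+.06*np.sin(a)] for x in(-.012,.012) for a in t])
STAND=[box(-.05,.05,-.075,.215,0,.012),box(-.025,.025,.132,.208,.012,.044),disc,box(-.029,-.019,-.015,.015,.012,.14),box(.019,.029,-.015,.015,.012,.14)]
E
python3 - <<'E'
from fit import *
im=bot.capture('top');c,V=cam('top')
m=max(bot.silhouettes('axle','top'),key=lambda d:d['mask'].sum())['mask']
k=max(bot.silhouettes('crank','top'),key=lambda d:d['conf'])['mask']
p,e,_=fit(m|k,STAND,[.53,-.14,.08],c,V);print(p,e)
p2,e,_=fit(m,STAND[:2],[.53,-.14,.08],c,V);print(p2,e)
o=outline(im,STAND[:2]+STAND[3:],p,c,V,4);save('t6.png',o[480:1080,880:1600])
sl=place(np.array([[0,.17,.044],[.095,0,.13]]),p);print(sl)
E
```

```text
[ 0.53397482 -0.14441182  0.13229632] 106.78315734863281
[ 0.53281616 -0.14464119  0.12463902] 65.45513916015625
[[ 0.51154999  0.02410265  0.044     ]
 [ 0.62814467 -0.1318803   0.13      ]]
```

View pics/t6.png

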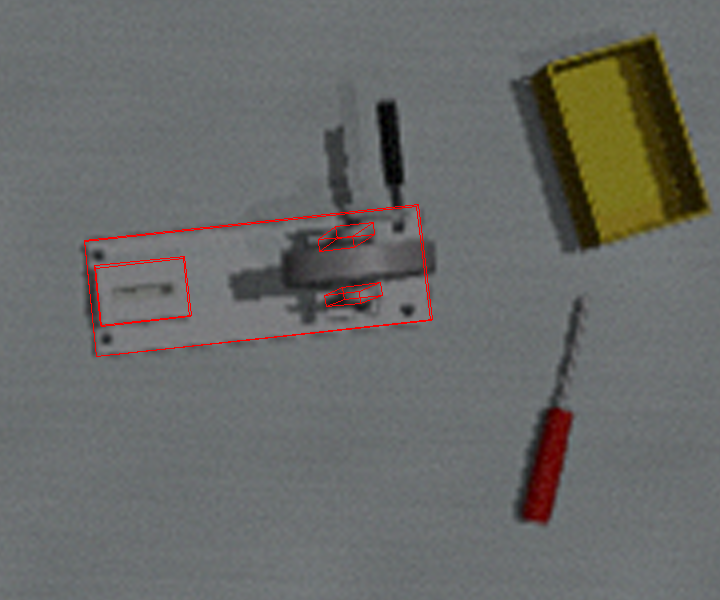

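Emit:
play_rows([
  [[0,0,0.05,0.08,-0.4,0,-1],[0,0,0.1,0.17,-0.85,0,-1],[0,0,0.1,0.17,-0.85,0,-1],[0,0,0.1,0.17,-0.85,0,-1],[0,0,0.1,0.17,-0.85,0,-1],[0,0,0.06,0.17,-0.85,0,-1],[0,0,0,0.17,-0.85,0,-1],[0,0,0,0.17,-0.85,0,-1],[0,0,0,0.17,-0.85,0,-1],[0,0,0,0.02,-0.06,0,-1],[0,0,0,0,0,0,-1],[0,0,0,0,0,0,-1]],
])

```text
time: 7.77
eef_pos: [0.513, 0.0251, 0.201]
orientation: [-2.084, -2.35, -0.0]
wrist_force: [-0.1, 0.7, -1.0]
width: 0.0113
```

```bash
python3 - <<'E'
from fit import *
st=bot.state();im=bot.capture('wrist');c,V=cam('wrist',st);print(st['time'],st['eef_pos'],st['orientation'],st['wrist_force'],st['moment'])
p=[.5335,-.1445,.125]
S=[box(-.0035,.0035,.146,.194,.0439,.044),box(-.025,.025,.132,.208,.043,.044),STAND[0]]
save('w7o.png',outline(im,S,p,c,V,1.5)); save('w7.png',im,None,1.5)
np.save('st7.npy',np.r_[st['eef_pos'],st['orientation']]);np.save('im7.npy',im)
E
```

```text
7.7667 [0.51299617 0.02511013 0.20101715] [-2.08367614e+00 -2.34961572e+00 -3.51302120e-04] [-0.13539272  0.7177117  -0.99460285] [-0.00968987 -0.01597074  0.03355724]
```

View pics/w7o.png

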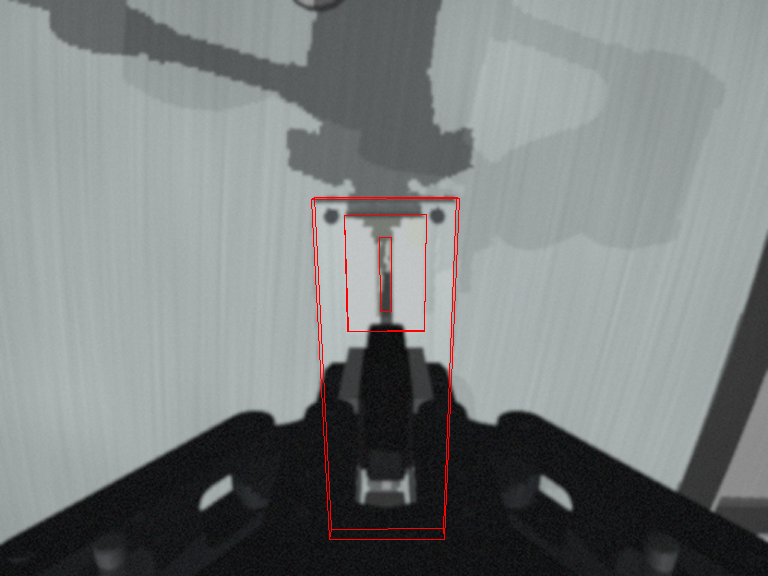

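View pics/w7.png

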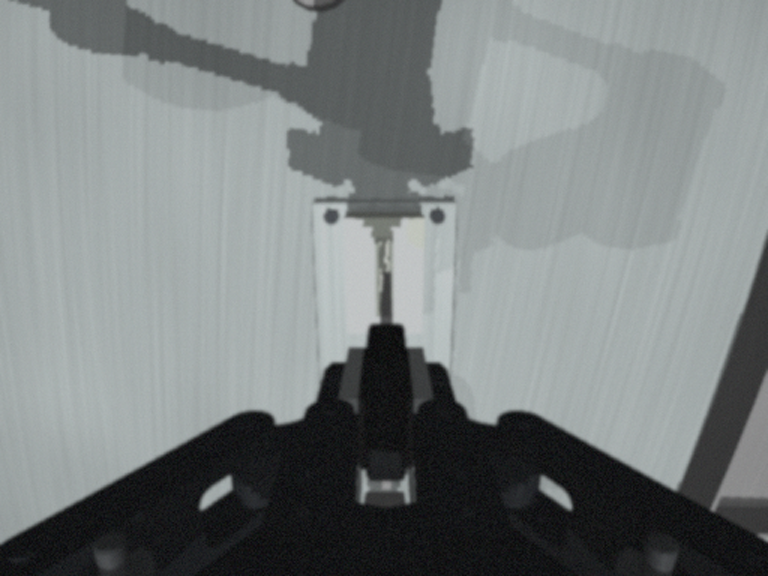

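```bash
python3 - <<'E'
from fit import *
a=np.load('st7.npy');st=dict(eef_pos=a[:3],orientation=a[3:]);c,V=cam('wrist',st);im=np.load('im7.npy')
g=im[110:250,195:325];g=cv2.convertScaleAbs(g,alpha=1.3);save('w8.png',g,None,4.2)
p=[.5335,-.1445,.125]
print('slot model px',proj(place(np.array([[0,.146,.044],[0,.194,.044],[-.025,.132,.044],[.025,.132,.044],[-.025,.208,.044],[.025,.208,.044],[-.05,.215,.012],[.05,.215,.012],[-.05,.1,.012],[.05,.1,.012]]),p),c,V).round(1))
E
```

```text
slot model px [[256.8 207. ]
 [256.6 158. ]
 [231.5 220.6]
 [282.3 220.4]
 [229.3 143. ]
 [283.8 142.8]
 [207.2 132.5]
 [305.9 132. ]
 [212.2 237. ]
 [301.9 236.6]]
```

View pics/w8.png

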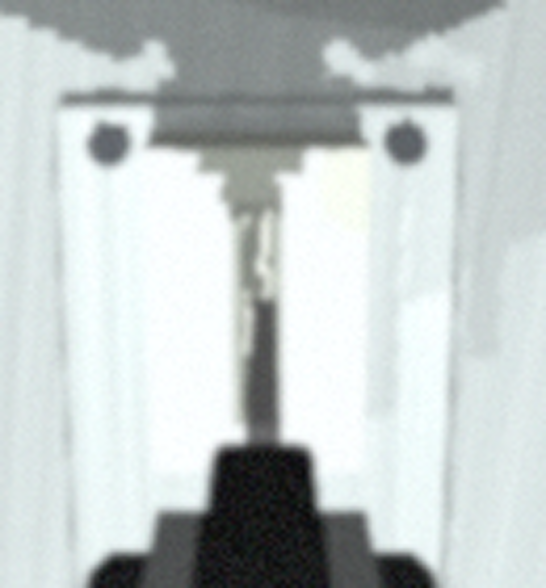

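```bash
python3 - <<'E'
from fit import *
im=np.load('im7.npy');g=im.mean(2)
for y in (150,170,200):
    r=g[y-2:y+3].mean(0); print(y,r[200:316].round().astype(int).tolist())
print(g[125:230,240:246].mean(1).round().astype(int).tolist())
E
```

```text
150 [169, 172, 174, 176, 176, 174, 168, 159, 162, 176, 187, 189, 190, 193, 193, 193, 188, 180, 170, 160, 156, 159, 166, 175, 184, 189, 193, 193, 195, 195, 194, 194, 195, 195, 195, 195, 194, 194, 195, 194, 191, 181, 165, 152, 147, 147, 146, 142, 133, 124, 119, 119, 120, 118, 119, 119, 121, 120, 120, 124, 132, 142, 146, 147, 146, 148, 159, 178, 190, 194, 194, 194, 192, 192, 193, 191, 192, 191, 191, 193, 192, 191, 189, 185, 182, 182, 182, 177, 168, 161, 153, 152, 155, 160, 166, 174, 178, 182, 183, 184, 184, 184, 178, 163, 149, 155, 161, 164, 165, 165, 163, 160, 157, 158, 161, 161]
170 [172, 174, 177, 176, 174, 173, 173, 168, 160, 163, 176, 185, 188, 190, 192, 193, 195, 193, 192, 189, 188, 187, 191, 192, 194, 192, 191, 192, 194, 195, 194, 194, 195, 195, 195, 195, 196, 195, 196, 195, 197, 195, 196, 195, 195, 195, 195, 195, 195, 189, 174, 151, 127, 108, 105, 114, 140, 163, 163, 147, 147, 163, 181, 192, 195, 195, 196, 195, 195, 195, 195, 195, 196, 196, 195, 195, 196, 195, 195, 195, 195, 193, 189, 183, 182, 182, 179, 176, 177, 177, 180, 185, 185, 183, 182, 181, 182, 184, 184, 183, 183, 180, 
[... 464 characters left out ...]
96, 194, 192, 184, 179, 177, 175, 173, 171, 174, 178, 186, 191, 193, 191, 192, 193, 194, 194, 192, 193, 187, 172, 154, 156, 164, 170, 174, 175, 174, 176, 175, 175, 173, 174, 174, 174]
[108, 108, 108, 107, 107, 108, 105, 99, 91, 92, 102, 106, 103, 100, 97, 93, 86, 80, 80, 90, 112, 134, 148, 149, 149, 156, 175, 190, 193, 195, 195, 195, 195, 195, 195, 195, 196, 195, 195, 196, 195, 195, 195, 196, 196, 195, 196, 195, 196, 195, 195, 196, 196, 196, 195, 195, 195, 195, 196, 195, 194, 195, 196, 196, 195, 196, 195, 195, 194, 195, 196, 196, 195, 194, 195, 195, 195, 195, 195, 196, 195, 195, 195, 195, 195, 196, 195, 195, 195, 195, 195, 192, 188, 185, 181, 177, 173, 168, 162, 159, 157, 154, 153, 149, 144]
```

Emit:
play_rows([
  [[0,0,0.004,-0.018,-0.023,-0.4,-1],[0,0,0,0,0,-0.6,-1],[0,0,0,0,0,-0.5,-1],[0,0,0,0,0,-0.3,-1],[0,0,0,0,0,0,-1],[0,0,0,0,0,0,-1]],
])

```text
time: 8.32
eef_pos: [0.512, 0.0254, 0.1289]
orientation: [-2.075, -2.357, 0.001]
wrist_force: [0.3, 0.1, -1.0]
width: 0.0111
```

```bash
python3 - <<'E'
from fit import *
st=bot.state();im=bot.capture('wrist');print(st['time'],st['eef_pos'],st['orientation'],st['wrist_force'],st['moment'])
save('w9.png',im,None,1.5)
im=bot.capture('side');save('s9.png',im,(190,150,320,250),6)
E
```

```text
8.3167 [0.511966   0.02539724 0.12892019] [-2.07515226e+00 -2.35690187e+00  9.72416352e-04] [ 0.25616625  0.07573282 -1.0220979 ] [0.04002464 0.0303603  0.01397873]
```

View pics/w9.png

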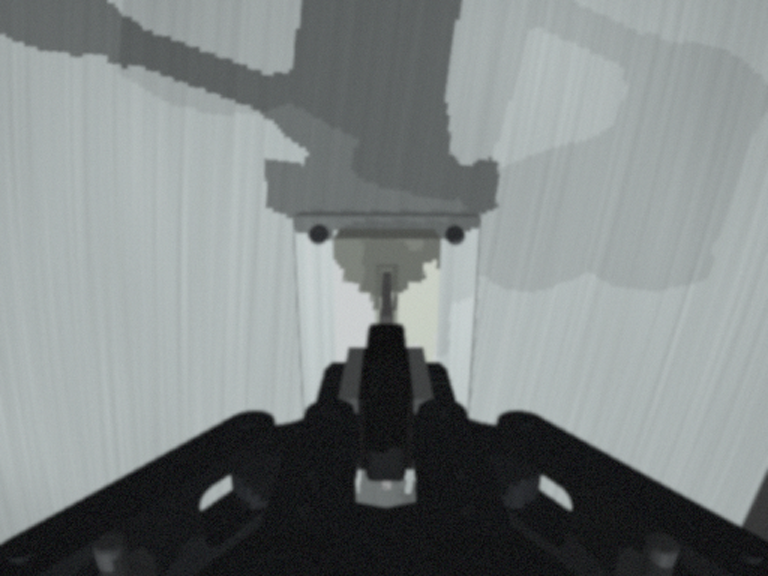

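View pics/s9.png

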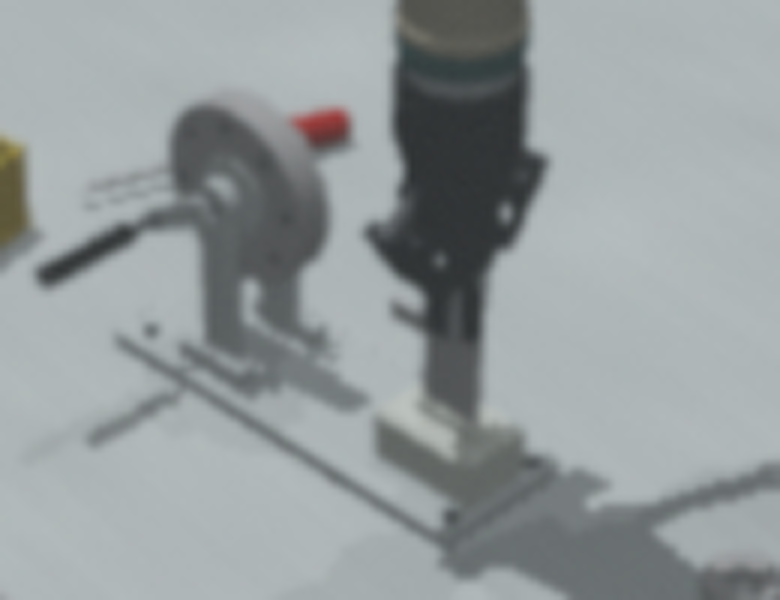

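Emit:
play_rows([
  [[0,0,0,0.004,-0.025,-0.1,-1],[0,0,0,0,0,-0.12,-1],[0,0,0,0,0,-0.12,-1],[0,0,0,0,0,0,-1],[0,0,0,0,0,0,-1]],
])

```text
time: 8.83
eef_pos: [0.5125, 0.023, 0.1156]
orientation: [-2.079, -2.356, -0.0]
wrist_force: [0.3, 1.1, -1.8]
width: 0.0112
```

```bash
python3 - <<'E'
from fit import *
st=bot.state();im=bot.capture('wrist');c,V=cam('wrist',st);print(st['time'],st['eef_pos'],st['orientation'],st['wrist_force'],st['moment'])
S=[box(-.0035,.0035,.146,.194,.0439,.044),box(-.025,.025,.132,.208,.043,.044),STAND[0]]
save('w10.png',outline(im,S,[.5335,-.1445,.125],c,V,4)[500:1100,660:1400])
E
```

```text
8.8333 [0.5125358  0.02300883 0.11555043] [-2.07857614e+00 -2.35558930e+00 -1.06776233e-04] [ 0.33562608  1.05077853 -1.80377609] [-0.02685262  0.00879662 -0.04373898]
```

View pics/w10.png

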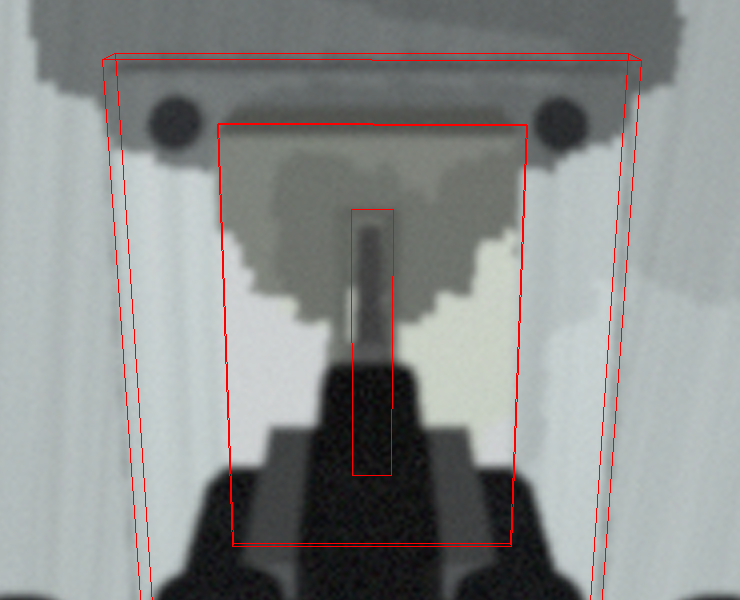

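Emit:
play_rows([
  [[0,0,0,0,0.012,-0.1,-1],[0,0,0,0,0,-0.12,-1],[0,0,0,0,0,-0.12,-1],[0,0,0,0,0,0,-1],[0,0,0,0,0,0,-1]],
])

```text
time: 9.3
eef_pos: [0.5123, 0.0236, 0.1014]
orientation: [-2.078, -2.355, 0.001]
wrist_force: [0.1, -0.4, -0.8]
width: 0.0111
```

Emit:
play_rows([
  [[0,0,0,0,0,-0.08,-1],[0,0,0,0,0,-0.06,-1],[0,0,0,0,0,-0.04,-1],[0,0,0,0,0,0,-1],[0,0,0,0,0,0,-1]],
])

```text
time: 9.72
eef_pos: [0.5126, 0.0235, 0.0947]
orientation: [-2.078, -2.356, 0.0]
wrist_force: [-0.1, 0.6, -2.5]
width: 0.0116
```

Emit:
play_rows([
  [[0,0,0,0,0,-0.03,-1],[0,0,0,0,0,-0.03,-1],[0,0,0,0,0,0,-1],[0,0,0,0,0,0,-1]],
])

```text
time: 10.05
eef_pos: [0.5131, 0.0235, 0.0941]
orientation: [2.077, 2.355, 0.001]
wrist_force: [-1.7, 0.7, 9.4]
width: 0.0109
```

Emit:
play_rows([
  [[0,0,0,0,0,0,-0.4],[0,0,0,0,0,0,-0.2],[0,0,0,0,0,0,0],[0,0,0,0,0,0,0.1],[0,0,0,0,0,0,0.1]],
])

```text
time: 10.47
eef_pos: [0.5126, 0.0235, 0.0923]
orientation: [-2.078, -2.356, 0.0]
wrist_force: [0.9, 0.8, -0.3]
width: 0.0469
```

```bash
python3 - <<'E'
from fit import *
st=bot.state();im=bot.capture('wrist');print(st['time'],st['eef_pos'],st['width'],st['wrist_force'],st['moment'])
save('w11.png',im,None,1.5)
im=bot.capture('side');save('s11.png',im,(190,150,320,250),6)
E
```

```text
10.4667 [0.51264158 0.02351221 0.09227013] 0.046941654883808644 [ 0.85524341  0.75856146 -0.32874584] [-0.02730374  0.01405038  0.01511311]
```

View pics/w11.png

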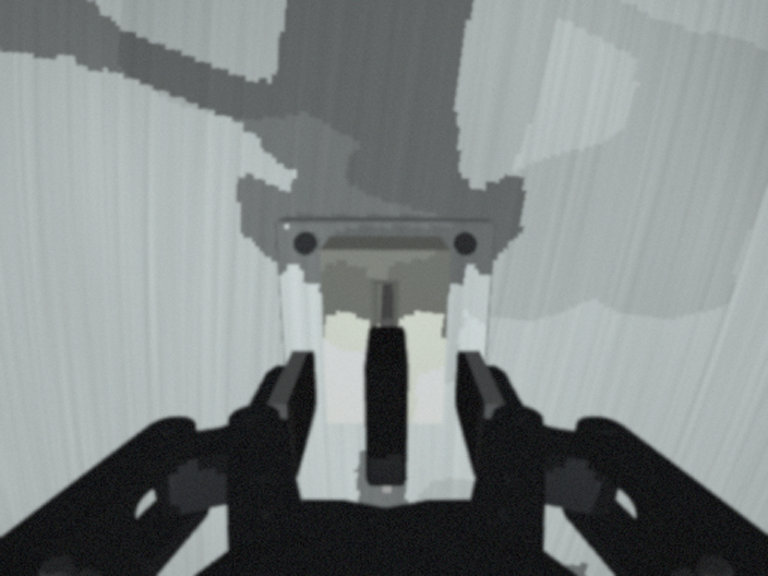

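View pics/s11.png

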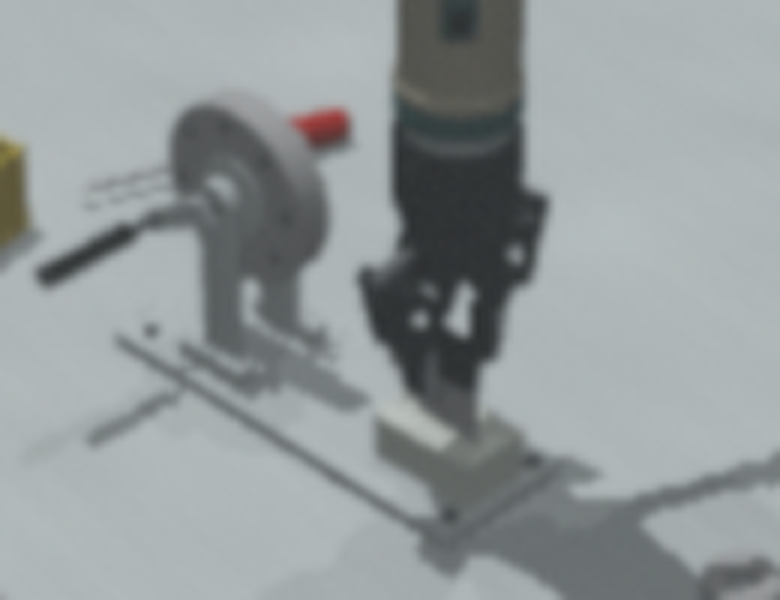

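Emit:
play_rows([
  [[0,0,0,0,0,0.3,0.1],[0,0,0,0,0,0.8,0.1],[0,0,0,0,0,0.95,0.3],[0,0,-0.12,0,0,0.95,0.3],[0,0,-0.12,0.1,0,0.95,1],[0,0,-0.12,0.3,-0.4,0.7,1],[0,0,-0.12,0.3,-0.4,0.55,1],[0,0,-0.12,0.3,-0.4,0,1],[0,0,-0.12,0.3,-0.4,0,1],[0,0,-0.12,0.3,-0.4,0,1],[0,0,-0.12,0.3,-0.4,0,1],[0,0,-0.12,0.3,-0.4,0,1],[0,0,-0.12,0.3,-0.4,0,1],[0,0,-0.12,0.2,-0.4,0,1],[0,0,-0.12,0,-0.4,0,1],[0,0,-0.12,0,-0.3,0,1],[0,0,-0.01,0,0,0,1],[0,0,0,0,0,0,1]],
])

```text
time: 12.07
eef_pos: [0.6206, -0.1487, 0.2999]
orientation: [-3.134, -0.199, 0.001]
wrist_force: [-0.3, -0.2, 0.2]
width: 0.0854
```

```bash
python3 - <<'E'
from fit import *
st=bot.state();im=bot.capture('wrist');c,V=cam('wrist',st);print(st['time'],st['eef_pos'],st['orientation'],st['wrist_force'],st['moment'],st['joint_positions'])
np.save('st12.npy',np.r_[st['eef_pos'],st['orientation']]);np.save('im12.npy',im)
save('w12.png',outline(im,STAND[:2]+STAND[3:],[.5335,-.1445,.125],c,V,1.5))
im=bot.capture('side');np.save('ims12.npy',im);save('s12.png',im,(190,150,320,250),6)
im=bot.capture('top');np.save('imt12.npy',im)
E
```

```text
12.0667 [ 0.62056304 -0.1486846   0.29994636] [-3.13438138e+00 -1.99468113e-01  1.13156561e-03] [-0.30293399 -0.16639565  0.16237564] [-0.03619774 -0.0297606  -0.01742422] [-3.44415745e-01  3.51734556e-01  1.26698031e+00  5.13767318e-04
  1.52388461e+00  1.09925013e+00]
```

View pics/w12.png

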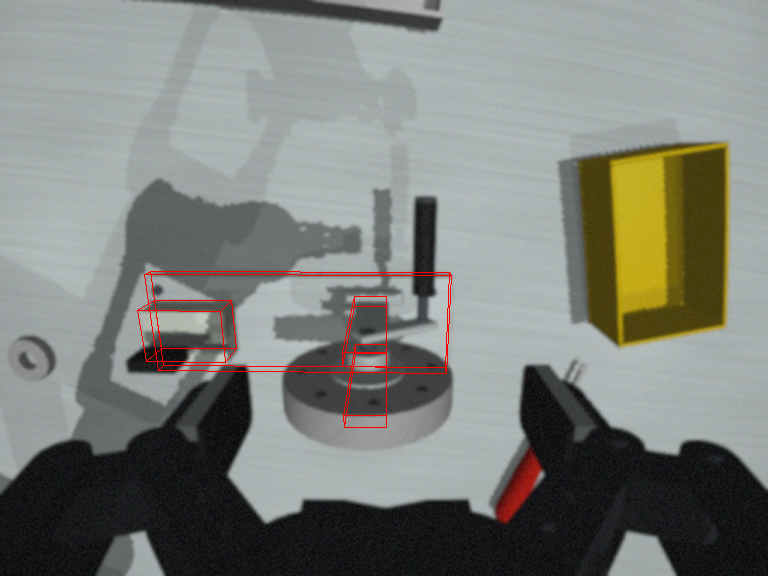

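View pics/s12.png

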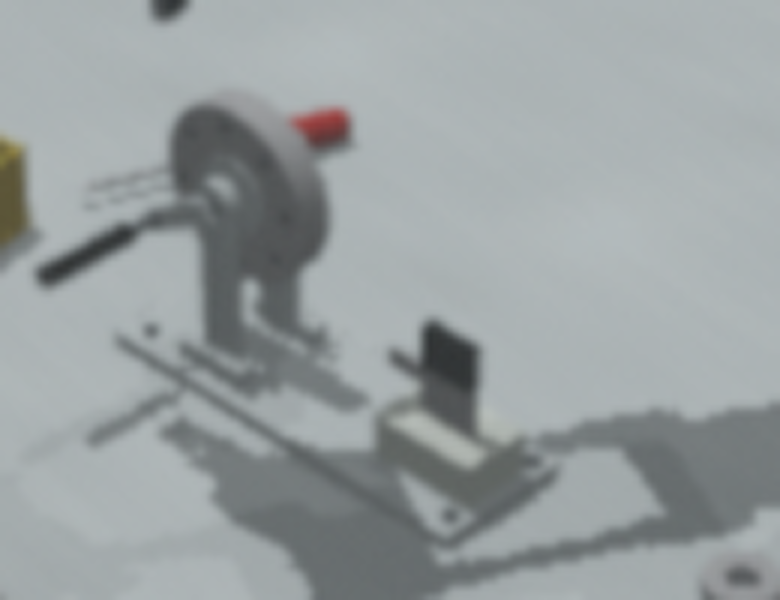

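```bash
cat >> fit.py <<'E'
def handle(p,th,x=.095,r=.045,zc=.13): return place(np.array([[x,-r*np.sin(th),zc+r*np.cos(th)]]),p)[0]
E
python3 - <<'E'
from fit import *
from scipy.optimize import least_squares
a=np.load('st12.npy');st=dict(eef_pos=a[:3],orientation=a[3:]);cw,Vw=cam('wrist',st)
ct,Vt=cam('top');cs,Vs=cam('side')
def dark(im,roi,th):
    x0,y0,x1,y1=roi;g=im[y0:y1,x0:x1].max(2)<th
    n,l,s,ce=cv2.connectedComponentsWithStats(g.astype(np.uint8));i=1+np.argmax(s[1:,4])
    pts=np.argwhere(l==i)[:,::-1]+[x0,y0];m=pts.mean(0);u,sv,vt=np.linalg.svd(pts-m);t=(pts-m)@vt[0]
    print('area',s[i,4],'centre',m,'ends',m+vt[0]*t.min(),m+vt[0]*t.max());return m
W=dark(np.load('im12.npy'),(260,120,310,205),45)
T=dark(np.load('imt12.npy'),(305,135,335,170),45)
S=dark(np.load('ims12.npy'),(190,180,222,202),55)
p=[.5335,-.1445,.125]
for th in np.arange(0.2,2.6,.2):
    H=handle(p,th);print(round(th,1),*[proj(H,c,V)[0].round(1) for c,V in((cw,Vw),(ct,Vt),(cs,Vs))])
def res(v):
    H=handle(v[:3],v[3]);return np.r_[proj(H,cw,Vw)[0]-W,(proj(H,ct,Vt)[0]-T),proj(H,cs,Vs)[0]-S,(v[:2]-p[:2])/.001,(v[2]-.125)/.01]
r=least_squares(res,[*p,1.]);print(r.x,r.fun.round(2),handle(r.x[:3],r.x[3]))
E
```

```text
area 697 centre [282.51936872 165.28263989] ends [283.23889948 135.07715446] [281.78606355 196.06636736]
area 434 centre [323.4516129  148.02995392] ends [327.76372489 134.60296701] [316.8369804  168.62649321]Traceback (most recent call last):
  File "<stdin>", line 12, in <module>
  File "<stdin>", line 7, in dark
    return _wrapfunc(a, 'argmax', axis=axis, out=out, **kwds)
    return bound(*args, **kwds)
ValueError: attempt to get argmax of an empty sequence
```

```bash
python3 - <<'E'
from fit import *
from scipy.optimize import least_squares
a=np.load('st12.npy');st=dict(eef_pos=a[:3],orientation=a[3:]);cw,Vw=cam('wrist',st)
ct,Vt=cam('top');cs,Vs=cam('side')
W=np.array([282.5,165.5]);T=np.array([317.5,155.2]);S=np.array([204.2,192.2])
p=[.5335,-.1445,.125]
for th in np.arange(0.6,2.6,.2):
    H=handle(p,th);print(round(th,1),*[proj(H,c,V)[0].round(1) for c,V in((cw,Vw),(ct,Vt),(cs,Vs))])
def res(v):
    H=handle(v[:3],v[3]);return np.r_[proj(H,cw,Vw)[0]-W,(proj(H,ct,Vt)[0]-T),proj(H,cs,Vs)[0]-S,(v[:2]-p[:2])/.001,(v[2]-.125)/.01]
r=least_squares(res,[*p,1.]);print(r.x,r.fun.round(2),handle(r.x[:3],r.x[3]))
f=lambda X:np.r_[proj(X,cw,Vw)[0]-W,proj(X,ct,Vt)[0]-T,proj(X,cs,Vs)[0]-S]
r=least_squares(f,[.62,-.17,.13]);print('tri',r.x,r.fun.round(2))
E
```

```text
0.6 [269.6 177.3] [315.2 152.9] [206.6 179.6]
0.8 [277.1 175.8] [317.1 152.9] [205.4 180.2]
1.0 [282.8 174. ] [318.5 153.1] [204.5 181.3]
1.2 [286.5 172.1] [319.4 153.3] [203.8 182.7]
1.4 [288.2 170.2] [319.8 153.6] [203.5 184.5]
1.6 [287.9 168.3] [319.5 154. ] [203.5 186.5]
1.8 [285.9 166.5] [318.8 154.5] [203.9 188.7]
2.0 [282.4 164.9] [317.5 154.9] [204.6 191. ]
2.2 [277.5 163.4] [315.7 155.4] [205.5 193.3]
2.4 [271.6 162.3] [313.6 155.9] [206.7 195.5]
[ 0.53326164 -0.14475652  0.12177549  2.02884693] [-0.23 -0.48 -0.09 -0.09  0.47 -0.97 -0.24 -0.26 -0.32] [ 0.63246099 -0.17327875  0.11010098]
tri [ 0.63161361 -0.17405628  0.10639223] [ 0.1  -0.28 -0.02  0.33  0.6  -0.3 ]
```

Emit:
play_rows([
  [[0,0,0,0.18,-0.2,-0.4,1],[0,0,0,0.18,-0.2,-0.8,1],[0,0,0,0.175,-0.183,-0.8,1],[0,0,0,0,0,-0.8,1],[0,0,0,0,0,-0.4,1],[0,0,0,0,0,0,1],[0,0,0,0,0,0,1]],
])

```text
time: 12.8
eef_pos: [0.6418, -0.1709, 0.172]
orientation: [-3.134, -0.2, 0.002]
wrist_force: [-0.6, 0.4, 0.9]
width: 0.0859
```

```bash
python3 - <<'E'
from fit import *
st=bot.state();im=bot.capture('wrist');c,V=cam('wrist',st);print(st['time'],st['eef_pos'],st['orientation'],st['wrist_force'])
H=[box(.062,.128,-.008,.008,-.008,.008)+np.array([0,-.045*np.sin(2.03),.13+.045*np.cos(2.03)])]
save('w13.png',outline(im,H,[.5333,-.1448,.122],c,V,1.5))
E
```

```text
12.8 [ 0.64181929 -0.17086116  0.17196221] [-3.13433637e+00 -2.00087859e-01  2.35003078e-03] [-0.56288583  0.37210208  0.91034599]
```

View pics/w13.png

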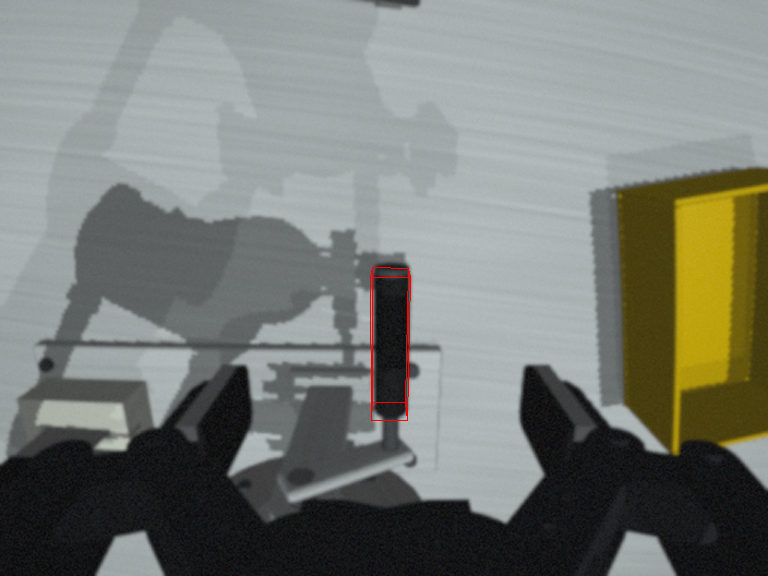

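Emit:
play_rows([
  [[0,0,0,0,-0.02,-0.4,1],[0,0,0,0,0,-0.6,1],[0,0,0,0,0,-0.4,1],[0,0,0,0,0,-0.22,1],[0,0,0,0,0,0,0.3],[0,0,0,0,0,0,-0.2],[0,0,0,0,0,0,-0.5],[0,0,0,0,0,0,-1],[0,0,0,0,0,0,-1],[0,0,0,0,0,0,-1],[0,0,0,0,0,0,-1]],
], newtons=40)

```text
time: 13.77
eef_pos: [0.6427, -0.173, 0.1087]
orientation: [3.134, 0.197, 0.003]
wrist_force: [-0.0, -1.3, 3.2]
width: 0.0148
```

```bash
python3 - <<'E'
from fit import *
st=bot.state();im=bot.capture('wrist');c,V=cam('wrist',st);print(st)
save('w14.png',im,None,1.5)
E
```

```text
{'time': 13.7667, 'joint_positions': array([-3.67243719e-01,  5.04765373e-01,  1.49987578e+00, -4.41598596e-04,
        1.13493178e+00,  1.07798398e+00]), 'dq': array([ 0.00189033,  0.00074829,  0.00109985,  0.00021457,  0.00058198,
       -0.00145401]), 'joint_torque': array([ 4.68900930e-01, -5.03161776e+01, -2.08483672e+01,  1.82538223e-01,
        3.63902212e-02, -2.47331068e-02]), 'eef_pos': array([ 0.6426549 , -0.1730174 ,  0.10865059]), 'orientation': array([3.13417970e+00, 1.97328971e-01, 2.62044890e-03]), 'wrist_force': array([-0.01322731, -1.29837855,  3.18083967]), 'moment': array([-0.0895619 ,  0.06593836, -0.01235682]), 'width': 0.014799945313240947}
```

View pics/w14.png

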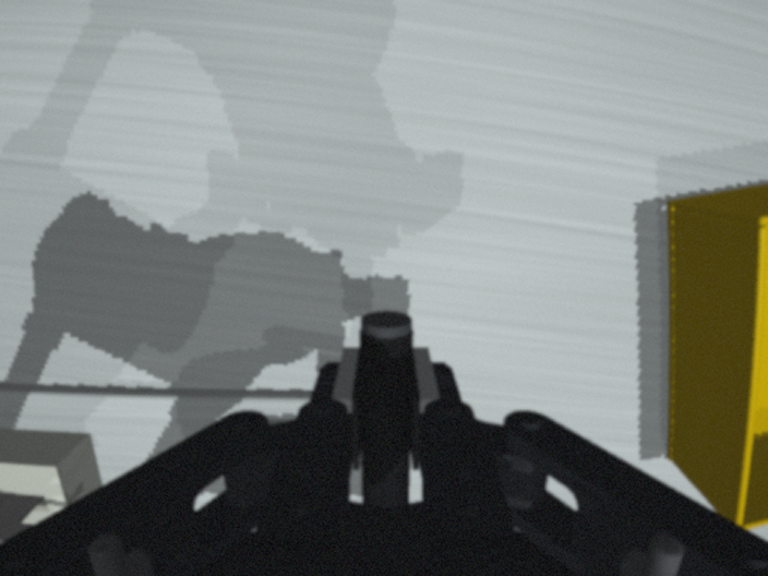

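```bash
python3 - <<'E'
import numpy as np
y=.122
def P(t): t=np.radians(t);Y=-45*np.sin(t);return np.array([-Y*np.sin(y),Y*np.cos(y),45*np.cos(t)])/40
for k in range(12):
    a=116+30*k
    print(a+30,[[round(v,3) for v in P(a+10*i+10)-P(a+10*i)] for i in range(3)])
E
```

```text
146 [[np.float64(-0.012), np.float64(0.1), np.float64(-0.168)], [np.float64(-0.016), np.float64(0.128), np.float64(-0.148)], [np.float64(-0.019), np.float64(0.151), np.float64(-0.123)]]
176 [[np.float64(-0.021), np.float64(0.17), np.float64(-0.095)], [np.float64(-0.023), np.float64(0.184), np.float64(-0.064)], [np.float64(-0.024), np.float64(0.192), np.float64(-0.031)]]
206 [[np.float64(-0.024), np.float64(0.195), np.float64(0.003)], [np.float64(-0.023), np.float64(0.191), np.float64(0.037)], [np.float64(-0.022), np.float64(0.182), np.float64(0.07)]]
236 [[np.float64(-0.02), np.float64(0.167), np.float64(0.101)], [np.float64(-0.018), np.float64(0.147), np.float64(0.129)], [np.float64(-0.015), np.float64(0.122), np.float64(0.152)]]
266 [[np.float64(-0.012), np.float64(0.094), np.float64(0.172)], [np.float64(-0.008), np.float64(0.063), np.float64(0.185)], [np.float64(-0.004), np.float64(0.03), np.float64(0.194)]]
296 [[np.float64(0.0), np.float64(-0.003), np.float64(0.196)], [np.float64(0.005), np.float64(-0.037), np.float64(0.192)], [np.float64(0.009), np.float64(-0.07), np.float64(0.
[... 419 characters left out ...]
np.float64(-0.003)], [np.float64(0.023), np.float64(-0.191), np.float64(-0.037)], [np.float64(0.022), np.float64(-0.182), np.float64(-0.07)]]
416 [[np.float64(0.02), np.float64(-0.167), np.float64(-0.101)], [np.float64(0.018), np.float64(-0.147), np.float64(-0.129)], [np.float64(0.015), np.float64(-0.122), np.float64(-0.152)]]
446 [[np.float64(0.012), np.float64(-0.094), np.float64(-0.172)], [np.float64(0.008), np.float64(-0.063), np.float64(-0.185)], [np.float64(0.004), np.float64(-0.03), np.float64(-0.194)]]
476 [[np.float64(-0.0), np.float64(0.003), np.float64(-0.196)], [np.float64(-0.005), np.float64(0.037), np.float64(-0.192)], [np.float64(-0.009), np.float64(0.07), np.float64(-0.183)]]
```

Emit:
play_rows([
  [[0,0,0,-0.012,0.1,-0.168,-1],[0,0,0,-0.016,0.128,-0.148,-1],[0,0,0,-0.019,0.151,-0.123,-1]],
])

```text
time: 14.07
eef_pos: [0.6406, -0.1568, 0.0913]
orientation: [-3.135, -0.196, -0.003]
wrist_force: [-1.6, 2.6, 10.7]
width: 0.0145
```

Emit:
play_rows([
  [[0,0,0,-0.021,0.17,-0.095,-1],[0,0,0,-0.023,0.184,-0.064,-1],[0,0,0,-0.024,0.192,-0.031,-1]],
])

```text
time: 14.32
eef_pos: [0.6381, -0.136, 0.0851]
orientation: [3.133, 0.198, 0.004]
wrist_force: [-2.3, -2.1, 15.5]
width: 0.0144
```

Emit:
play_rows([
  [[0,0,0,-0.024,0.195,0.003,-1],[0,0,0,-0.023,0.191,0.037,-1],[0,0,0,-0.022,0.182,0.07,-1]],
])

```text
time: 14.57
eef_pos: [0.6356, -0.1155, 0.0893]
orientation: [3.129, 0.199, 0.004]
wrist_force: [-1.1, -7.7, 8.7]
width: 0.0145
```

Emit:
play_rows([
  [[0,0,0,-0.02,0.167,0.116,-1],[0,0,0,-0.018,0.147,0.144,-1],[0,0,0,-0.015,0.122,0.167,-1]],
])

```text
time: 14.82
eef_pos: [0.6334, -0.0976, 0.1045]
orientation: [3.131, 0.198, 0.003]
wrist_force: [1.7, -7.3, -1.3]
width: 0.0145
```

Emit:
play_rows([
  [[0,0,0,-0.012,0.094,0.172,-1],[0,0,0,-0.008,0.063,0.185,-1],[0,0,0,-0.004,0.03,0.194,-1]],
])

```text
time: 15.07
eef_pos: [0.6324, -0.0895, 0.1254]
orientation: [3.132, 0.198, 0.002]
wrist_force: [3.6, -5.4, -7.0]
width: 0.0144
```

Emit:
play_rows([
  [[0,0,0,0,-0.003,0.196,-1],[0,0,0,0.005,-0.037,0.192,-1],[0,0,0,0.009,-0.07,0.183,-1]],
])

```text
time: 15.32
eef_pos: [0.6327, -0.0923, 0.1476]
orientation: [-3.135, -0.197, 0.0]
wrist_force: [4.7, -0.9, -12.4]
width: 0.0147
```

Emit:
play_rows([
  [[0,0,0,0.012,-0.1,0.168,-1],[0,0,0,0.016,-0.128,0.148,-1],[0,0,0,0.019,-0.151,0.123,-1]],
])

```text
time: 15.57
eef_pos: [0.6342, -0.1049, 0.1653]
orientation: [-3.129, -0.196, 0.001]
wrist_force: [4.7, 7.0, -11.1]
width: 0.014
```

Emit:
play_rows([
  [[0,0,0,0.021,-0.17,0.095,-1],[0,0,0,0.023,-0.184,0.064,-1],[0,0,0,0.024,-0.192,0.031,-1]],
])

```text
time: 15.82
eef_pos: [0.6365, -0.1234, 0.1742]
orientation: [-3.123, -0.195, 0.001]
wrist_force: [2.3, 13.8, 0.6]
width: 0.0145
```

Emit:
play_rows([
  [[0,0,0,0.024,-0.195,-0.003,-1],[0,0,0,0.023,-0.191,-0.037,-1],[0,0,0,0.022,-0.182,-0.07,-1]],
])

```text
time: 16.07
eef_pos: [0.6395, -0.1476, 0.1732]
orientation: [-3.127, -0.197, -0.003]
wrist_force: [-2.1, 8.5, 13.0]
width: 0.0143
```

Emit:
play_rows([
  [[0,0,0,0.02,-0.167,-0.101,-1],[0,0,0,0.018,-0.147,-0.129,-1],[0,0,0,0.015,-0.122,-0.152,-1]],
])

```text
time: 16.32
eef_pos: [0.6422, -0.1688, 0.1587]
orientation: [-3.135, -0.198, -0.005]
wrist_force: [-2.5, 1.7, 11.6]
width: 0.0144
```

Emit:
play_rows([
  [[0,0,0,0.012,-0.094,-0.172,-1],[0,0,0,0.008,-0.063,-0.185,-1],[0,0,0,0.004,-0.03,-0.194,-1]],
])

```text
time: 16.57
eef_pos: [0.6433, -0.1784, 0.1359]
orientation: [3.132, 0.197, 0.005]
wrist_force: [-0.3, -2.6, 7.5]
width: 0.0144
```

Emit:
play_rows([
  [[0,0,0,0,0.003,-0.196,-1],[0,0,0,-0.005,0.037,-0.192,-1],[0,0,0,-0.009,0.07,-0.183,-1]],
])

```text
time: 16.82
eef_pos: [0.6429, -0.1746, 0.1119]
orientation: [3.132, 0.197, 0.005]
wrist_force: [0.4, -2.9, 4.2]
width: 0.0148
```

```bash
cat > data.py <<'E'
import numpy as np
# x,y,z, Fx,Fy,Fz, direction
D=[(.6406,-.1568,.0913,-1.6,2.6,10.7,1),(.6381,-.136,.0851,-2.3,-2.1,15.5,1),(.6356,-.1155,.0893,-1.1,-7.7,8.7,1),
(.6334,-.0976,.1045,1.7,-7.3,-1.3,1),(.6324,-.0895,.1254,3.6,-5.4,-7.0,1),(.6327,-.0923,.1476,4.7,-.9,-12.4,1),
(.6342,-.1049,.1653,4.7,7.0,-11.1,1),(.6365,-.1234,.1742,2.3,13.8,.6,1),(.6395,-.1476,.1732,-2.1,8.5,13.0,1)]
E
cat > ana.py <<'E'
from data import D
import numpy as np
from scipy.optimize import least_squares
D=np.array(D);yaw=.122
S=(D[:,0]-.5333)*np.cos(yaw)+(D[:,1]+.1448)*np.sin(yaw)
Y=-(D[:,0]-.5333)*np.sin(yaw)+(D[:,1]+.1448)*np.cos(yaw);Z=D[:,2]
r=least_squares(lambda c:np.hypot(Y-c[0],Z-c[1])-.045,[0,.13]);c=r.x
print('centre',c,'res mm',(r.fun*1e3).round(1),'x',(S*1e3).round(1))
th=np.arctan2(-(Y-c[0]),Z-c[1])
FY=-D[:,3]*np.sin(yaw)+D[:,4]*np.cos(yaw);FZ=D[:,5]
# tangent for growing th: (-cos, -sin); push of hand = -F
ft=-(FY*-np.cos(th)+FZ*-np.sin(th)); fr=FY*-np.sin(th)+FZ*np.cos(th)
d=D[:,6]
print(np.c_[np.degrees(th)%360,d,ft,fr].round(1))
A=np.c_[d,np.sin(th),np.cos(th)]
for nm,AA,b in (('freeD',A,ft),('D=7.11',A[:,1:],ft-7.11*d)):
    s,_,_,_=np.linalg.lstsq(AA,b,rcond=None);res=b-AA@s;sg=np.sqrt((res**2).sum()/max(1,len(b)-len(s)))
    a,bb=s[-2:];W=np.hypot(a,bb)
    # ft = W sin(th-a0): hand resists; stable(heavy down) where torque rises thru 0: th=a0
    cov=sg**2*np.linalg.inv(AA.T@AA)
    print(nm,'D',s[0] if len(s)==3 else 7.11,'W',W,'torque',W*.045,'down at th=',np.degrees(np.arctan2(-bb,a))%360,'sigma',sg,'deg err',np.degrees(np.sqrt(cov[-1,-1])/W))
    print(res.round(1))
E
cat >> data.py <<'E'
D+=[(.6422,-.1688,.1587,-2.5,1.7,11.6,1),(.6433,-.1784,.1359,-.3,-2.6,7.5,1),(.6429,-.1746,.1119,.4,-2.9,4.2,1)]
E
python3 ana.py
```

```text
centre [-0.00189552  0.1303997 ] res mm [ 0.4  0.3  0.1 -0.2  0.   0.3  0.5  0.1 -0.   0.1  0.2 -0. ] x [105.  105.1 105.1 105.1 105.1 105.1 105.  105.  105.1 105.2 105.1 105.2]
[[149.5   1.    3.  -10.6]
 [177.3   1.    2.5 -15.4]
 [204.3   1.    3.3 -11. ]
 [234.7   1.    5.4  -5.3]
 [263.6   1.    7.6  -5. ]
 [292.3   1.   10.9  -6.1]
 [320.1   1.   12.   -4.4]
 [346.4   1.   12.9   3.7]
 [ 17.9   1.   12.3   9.7]
 [ 51.2   1.   10.3   5.7]
 [ 83.    1.    7.1   3.4]
 [114.3   1.    5.    0.9]]
freeD D 7.68639386121791 W 5.183918324552235 torque 0.23327632460485057 down at th= 260.70214164370293 sigma 0.26210210845040227 deg err 1.17530457656524
[ 0.2 -0.  -0.1 -0.  -0.3  0.5 -0.1  0.  -0.   0.  -0.3  0.2]
D=7.11 D 7.11 W 5.186108966383418 torque 0.2333749034872538 down at th= 260.18510941730557 sigma 0.6776483712804939 deg err 3.0373188454826123
[0.8 0.6 0.5 0.5 0.2 1.  0.4 0.6 0.6 0.7 0.3 0.8]
```

Emit:
play_rows([
  [[0,0,0,0.009,-0.07,0.21,-1],[0,0,0,0.005,-0.037,0.205,-1],[0,0,0,0,0.003,0.196,-1]],
])

```text
time: 17.07
eef_pos: [0.6433, -0.1784, 0.1327]
orientation: [3.133, 0.197, 0.0]
wrist_force: [4.2, -6.0, -7.9]
width: 0.0145
```

Emit:
play_rows([
  [[0,0,0,-0.004,0.03,0.194,-1],[0,0,0,-0.008,0.063,0.185,-1],[0,0,0,-0.012,0.094,0.172,-1]],
])

```text
time: 17.32
eef_pos: [0.6424, -0.171, 0.1561]
orientation: [3.133, 0.197, 0.001]
wrist_force: [3.7, -3.5, -4.4]
width: 0.0144
```

Emit:
play_rows([
  [[0,0,0,-0.015,0.122,0.152,-1],[0,0,0,-0.018,0.147,0.129,-1],[0,0,0,-0.02,0.167,0.101,-1]],
])

```text
time: 17.57
eef_pos: [0.6401, -0.1522, 0.172]
orientation: [3.134, 0.197, 0.002]
wrist_force: [3.0, -2.7, -1.9]
width: 0.0145
```

Emit:
play_rows([
  [[0,0,0,-0.022,0.182,0.07,-1],[0,0,0,-0.023,0.191,0.037,-1],[0,0,0,-0.024,0.195,0.003,-1]],
])

```text
time: 17.82
eef_pos: [0.6371, -0.128, 0.1757]
orientation: [-3.135, -0.198, -0.001]
wrist_force: [4.5, -2.4, -4.1]
width: 0.0142
```

Emit:
play_rows([
  [[0,0,0,-0.024,0.192,-0.031,-1],[0,0,0,-0.023,0.184,-0.064,-1],[0,0,0,-0.021,0.17,-0.095,-1]],
])

```text
time: 18.07
eef_pos: [0.6345, -0.1074, 0.1675]
orientation: [3.133, 0.199, 0.002]
wrist_force: [3.9, -7.1, -4.9]
width: 0.0147
```

Emit:
play_rows([
  [[0,0,0,-0.019,0.151,-0.123,-1],[0,0,0,-0.016,0.128,-0.148,-1],[0,0,0,-0.012,0.1,-0.168,-1]],
])

```text
time: 18.32
eef_pos: [0.6329, -0.0935, 0.1508]
orientation: [3.13, 0.199, 0.003]
wrist_force: [4.1, -9.7, 1.0]
width: 0.0146
```

Emit:
play_rows([
  [[0,0,0,-0.009,0.07,-0.183,-1],[0,0,0,-0.005,0.037,-0.192,-1],[0,0,0,0,0.003,-0.196,-1]],
])

```text
time: 18.57
eef_pos: [0.6323, -0.089, 0.1291]
orientation: [3.131, 0.199, 0.003]
wrist_force: [1.3, -7.6, 8.3]
width: 0.0142
```

Emit:
play_rows([
  [[0,0,0,0.004,-0.03,-0.194,-1],[0,0,0,0.008,-0.063,-0.185,-1],[0,0,0,0.012,-0.094,-0.172,-1]],
])

```text
time: 18.82
eef_pos: [0.6331, -0.0952, 0.1079]
orientation: [3.134, 0.199, 0.004]
wrist_force: [-1.1, -2.2, 12.1]
width: 0.0145
```

Emit:
play_rows([
  [[0,0,0,0.015,-0.122,-0.152,-1],[0,0,0,0.018,-0.147,-0.129,-1],[0,0,0,0.02,-0.167,-0.101,-1]],
])

```text
time: 19.07
eef_pos: [0.6349, -0.1099, 0.0926]
orientation: [-3.132, -0.196, -0.003]
wrist_force: [0.7, 6.1, 11.1]
width: 0.0144
```

Emit:
play_rows([
  [[0,0,0,0.022,-0.182,-0.07,-1],[0,0,0,0.023,-0.191,-0.037,-1],[0,0,0,0.024,-0.195,-0.003,-1]],
])

```text
time: 19.32
eef_pos: [0.6371, -0.1289, 0.0863]
orientation: [-3.125, -0.193, -0.0]
wrist_force: [4.4, 13.9, -0.8]
width: 0.0146
```

Emit:
play_rows([
  [[0,0,0,0.024,-0.192,0.031,-1],[0,0,0,0.023,-0.184,0.064,-1],[0,0,0,0.021,-0.17,0.095,-1]],
])

```text
time: 19.57
eef_pos: [0.6398, -0.1506, 0.09]
orientation: [-3.124, -0.195, 0.003]
wrist_force: [8.6, 7.5, -20.0]
width: 0.0147
```

Emit:
play_rows([
  [[0,0,0,0.019,-0.151,0.123,-1],[0,0,0,0.016,-0.128,0.148,-1],[0,0,0,0.012,-0.1,0.168,-1]],
])

```text
time: 19.82
eef_pos: [0.6423, -0.1709, 0.1068]
orientation: [-3.133, -0.199, 0.003]
wrist_force: [8.3, -4.6, -17.6]
width: 0.0143
```

```bash
true
```

```bash
cat >> data.py <<'E'
D+=[(.6433,-.1784,.1327,4.2,-6.0,-7.9,-1),(.6424,-.171,.1561,3.7,-3.5,-4.4,-1),(.6401,-.1522,.172,3.0,-2.7,-1.9,-1),(.6371,-.128,.1757,4.5,-2.4,-4.1,-1),
(.6345,-.1074,.1675,3.9,-7.1,-4.9,-1),(.6329,-.0935,.1508,4.1,-9.7,1.0,-1),(.6323,-.089,.1291,1.3,-7.6,8.3,-1),(.6331,-.0952,.1079,-1.1,-2.2,12.1,-1),
(.6349,-.1099,.0926,.7,6.1,11.1,-1),(.6371,-.1289,.0863,4.4,13.9,-.8,-1),(.6398,-.1506,.09,8.6,7.5,-20.,-1),(.6423,-.1709,.1068,8.3,-4.6,-17.6,-1)]
E
python3 ana.py
```

```text
centre [-0.00173428  0.13076794] res mm [ 0.8  0.7  0.4 -0.1 -0.1  0.   0.1 -0.3 -0.3  0.   0.3  0.3  0.   0.3
  0.2  0.3  0.3  0.2  0.1  0.1  0.1 -0.3 -0.8 -0.5] x [105.  105.1 105.1 105.1 105.1 105.1 105.  105.  105.1 105.2 105.1 105.2
 105.1 105.1 105.1 105.1 105.  105.1 105.1 105.1 105.1 105.  105.  105. ]
[[149.5   1.    3.  -10.6]
 [177.1   1.    2.6 -15.4]
 [203.9   1.    3.3 -11. ]
 [234.2   1.    5.4  -5.3]
 [263.1   1.    7.6  -4.9]
 [292.    1.   11.   -6. ]
 [319.9   1.   12.   -4.4]
 [346.5   1.   12.9   3.7]
 [ 18.2   1.   12.3   9.6]
 [ 51.7   1.   10.3   5.6]
 [ 83.5   1.    7.2   3.4]
 [114.6   1.    5.    0.9]
 [ 87.5  -1.   -8.2   6.1]
 [ 56.   -1.   -5.8   0.8]
 [ 24.3  -1.   -3.6  -0.5]
 [352.7  -1.   -2.4  -4.4]
 [324.2  -1.   -3.2  -8.4]
 [296.3  -1.   -5.4  -8.6]
 [267.9  -1.   -8.   -8. ]
 [239.5  -1.   -9.4  -7.9]
 [212.2  -1.  -11.   -6.2]
 [186.3  -1.  -13.1   2.2]
 [157.4  -1.  -13.6  16. ]
 [122.6  -1.  -11.8  14.2]]
freeD D 7.8505133523592106 W 5.207089138236625 torque 0.2343190112206481 down at th= 260.7932970837003 sigma 0.40086495551024914 deg err 1.264620988957583
[ 0.  -0.1 -0.1 -0.1 -0.4  0.4 -0.3 -0.1 -0.2 -0.  -0.4  0.1  0.3 -0.2
 -0.   0.3 -0.  -0.6 -0.8  0.4  0.8 -0.2 -0.7 -0.5]
D=7.11 D 7.11 W 5.204372240754147 torque 0.2341967508339366 down at th= 260.92111413669085 sigma 0.8669042268048994 deg err 2.736276212056439
[ 0.8  0.6  0.6  0.6  0.3  1.2  0.5  0.6  0.6  0.7  0.3  0.8 -0.5 -0.9
 -0.8 -0.5 -0.8 -1.3 -1.5 -0.4  0.1 -1.  -1.4 -1.2]
```

Emit:
play_rows([
  [[0,0,0,0.0,0.1,-0.188,-1],[0,0,0,-0.006,0.128,-0.168,-1],[0,0,0,-0.019,0.151,-0.123,-1]],
])

```text
time: 20.07
eef_pos: [0.6406, -0.1564, 0.0917]
orientation: [-3.135, -0.197, 0.001]
wrist_force: [0.5, -1.8, 3.6]
width: 0.0147
```

Emit:
play_rows([
  [[0,0,0,-0.021,0.17,-0.095,-1],[0,0,0,-0.023,0.184,-0.064,-1],[0,0,0,-0.024,0.192,-0.031,-1]],
])

```text
time: 20.32
eef_pos: [0.6379, -0.1341, 0.0853]
orientation: [-3.135, -0.198, 0.001]
wrist_force: [-1.3, -2.2, 10.9]
width: 0.0147
```

Emit:
play_rows([
  [[0,0,0,-0.024,0.195,0.003,-1],[0,0,0,-0.023,0.191,0.037,-1],[0,0,0,-0.022,0.182,0.07,-1]],
])

```text
time: 20.57
eef_pos: [0.6354, -0.1133, 0.0903]
orientation: [3.131, 0.2, 0.001]
wrist_force: [-0.5, -7.8, 7.5]
width: 0.0145
```

Emit:
play_rows([
  [[0,0,0,-0.02,0.167,0.101,-1],[0,0,0,-0.018,0.147,0.129,-1],[0,0,0,-0.015,0.122,0.152,-1]],
])

```text
time: 20.82
eef_pos: [0.6333, -0.097, 0.1049]
orientation: [3.129, 0.2, 0.001]
wrist_force: [0.5, -9.1, -0.1]
width: 0.0145
```

Emit:
play_rows([
  [[0,0,0,-0.012,0.094,0.172,-1],[0,0,0,-0.006,0.045,0.13,-1],[0,0,0,0,0,0,-1],[0,0,0,0,0,0,-1],[0,0,0,0,0,0,-1]],
])

```text
time: 21.23
eef_pos: [0.6326, -0.0911, 0.1171]
orientation: [3.131, 0.199, 0.001]
wrist_force: [-1.2, -7.6, 4.2]
width: 0.0144
```

```bash
python3 - <<'E'
from workcell import bot
s=bot.state();print({k:s[k] for k in('time','eef_pos','orientation','wrist_force','dq','width')})
E
```

```text
{'time': 21.2333, 'eef_pos': array([ 0.63260399, -0.091059  ,  0.11708225]), 'orientation': array([3.13071722e+00, 1.99459089e-01, 7.48388169e-04]), 'wrist_force': array([-1.19227882, -7.60976089,  4.16999796]), 'dq': array([-6.24545924e-05, -6.83474639e-04,  9.28968397e-04,  3.82932595e-03,
       -7.91525131e-04, -2.12137298e-04]), 'width': 0.014441687789288437}
```

Emit:
play_rows([
  [[0,0,0,0,0.01,0.07,-1],[0,0,0,0,0,0.07,-1],[0,0,0,0,0,0.07,-1],[0,0,0,0,0,0,-1],[0,0,0,0,0,0,-1],[0,0,0,0,0,0,-1]],
])

```text
time: 21.73
eef_pos: [0.6324, -0.0897, 0.1238]
orientation: [3.133, 0.199, -0.001]
wrist_force: [2.7, -6.0, -2.4]
width: 0.0148
```

```bash
cat > th.py <<'E'
from workcell import bot
import numpy as np
s=bot.state();x,y,z=s['eef_pos'];yaw=.122
Y=-(x-.5333)*np.sin(yaw)+(y+.1448)*np.cos(yaw)+.00173;Z=z-.13077
print('time',s['time'],'th',np.degrees(np.arctan2(-Y,Z))%360,'r',np.hypot(Y,Z),s['eef_pos'],s['wrist_force'],np.abs(s['dq']).max(),s['width'])
E
python3 th.py
```

```text
time 21.7333 th 261.0235179694838 r 0.044930817909061366 [ 0.63241695 -0.08967747  0.12375949] [ 2.67263661 -6.04554883 -2.41013489] 0.002778156152554882 0.014760394955646579
```

```bash
python3 - <<'E'
from fit import *
im=bot.capture('side');save('s20.png',im,(190,150,320,250),6)
save('t20.png',bot.capture('top'),None,1.5)
E
python3 th.py
```

```text
time 21.8333 th 260.97694676615026 r 0.04492505954116732 [ 0.63241007 -0.0896898   0.12372432] [ 2.24358932 -5.23683568 -1.77323592] 0.0020620014574652744 0.014579304754062916
```

View pics/s20.png

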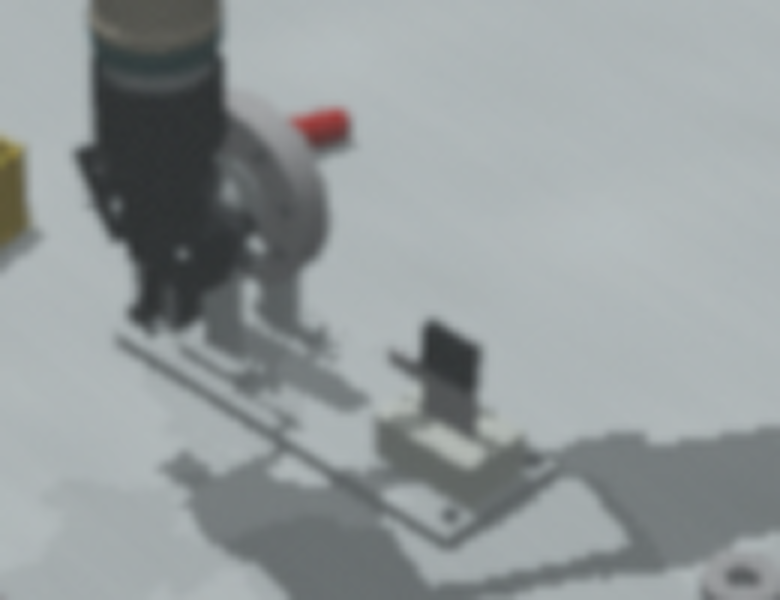

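View pics/t20.png

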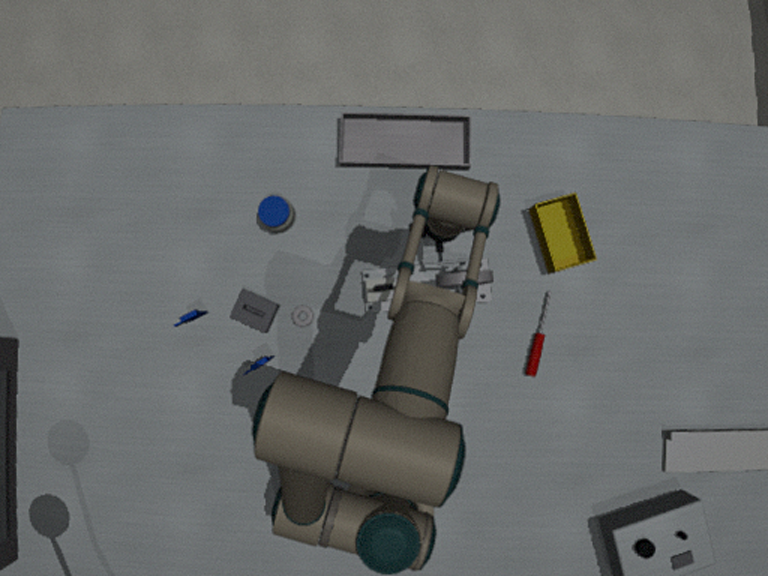

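Emit:
play_rows([
  [[0,0,0,0,0,0,-1],[0,0,0,0,0,0,-1],[0,0,0,0,0,0,-1],[0,0,0,0,0,0,-1]],
])

```text
time: 22.17
eef_pos: [0.6324, -0.0897, 0.1237]
orientation: [3.133, 0.199, -0.001]
wrist_force: [2.1, -5.8, -2.9]
width: 0.0145
```

```bash
python3 th.py; python3 -c "
from workcell import bot
print(bot.job_done())"
```

```text
time 22.1667 th 261.0047788457858 r 0.04492767864239066 [ 0.63240738 -0.08968408  0.12374546] [ 2.10374495 -5.81795622 -2.94226589] 0.0015221573376519107 0.014521168985970825
the job is handed in; nothing more can be done
None
```

I finished both parts and handed the job in at 22.2 s. The rotor is held still by its handle with the heavy side down.

**Pointer:** I moved the blade from the grey block into the stand's slot with its tongue towards the rotor. It touched the slot floor at the expected height, with about 9 N on the wrist, and I let go. The last side picture shows it upright and seated after the cranking.

**Rotor:** I found the handle at about 117°. I cranked it one full turn forward and one full turn back, taking 24 force readings.
- **Fit:** The readings fit a weight torque of about 0.234 N m, with the heavy side straight down at a rotor angle of 260.8° (fit error about 1.3°). The forward turn alone gave 260.7°.
- **Final position:** I then turned forward again and stopped at 261.0°, arm at rest, fingers closed on the sleeve. That is 144° on from where I found it; the half turn away was reached during the feeling turns.

**Disagreements and limits:**
- **Drag:** The fitted drag came out at 7.85 N at the handle, against the 7.11 N implied by 0.32 N m. Fixing it at 7.11 N changes the heavy-side angle by only 0.1°.
- **Sensor offset:** An offset in the force sensor could add up to about 3° of error. The few readings taken off the handle averaged near zero, so I made no correction.
- **Remaining load:** The arm still presses on the handle with about 6 N, mostly in line with the crank arm, so it does not turn the rotor.

The last top picture shows the other things on the bench where they were.

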